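# Lock up printing blocks in the setting frame

### The arm

A 7-joint arm with a two-finger parallel gripper is mounted at the origin on the work surface. World frame = base frame: x ahead of the robot, y to its left, z up, the work surface at z = 0. Lengths are in mm, angles in rad, forces in N, time in s.
With the tool pointing down it reaches from about 425 to 950 mm from the base axis. Payload 16.7 kg.
Tool frame: the origin (TCP) lies at the very end of the fingers, on their centre line; the grasp point (between the pads) lies 19 mm behind it; z points along the fingers, y is the line along which they close (so a half turn about z gives the same grasp; the last joint's range is limited). The gripper opens to 94 mm and grips with 3 to 60 N. Pads are 16 mm wide; open, the fingers measure 119 mm over their backs; the gripper's body (75 mm by 177 mm) begins 78 mm behind the grasp point.
Start: joints at [1.002, 0.426, 0.074, 1.606, -0.034, 1.111, -0.067], TCP at [275.081, -616.364, 205.467] pointing down, gripper open.
Joint ranges: [-2.85, 2.85], [-0.5, 2.14], [-1.23, 1.37], [0.21, 2.46], [-1.02, 4.16], [0.16, 2.05], [-2.73, 2.73]. Speed limits (rad/s): [1.89, 1.89, 2.39, 2.39, 3.01, 3.01, 3.01].

### API

Orientations are given as a rotation vector (axis times angle).
In Python, from bench import status, imaging, workorder, spotter gives the robot as it stands.
- The arm moves only by the tool carry_out, never from a script. Its argument "plan" is one flat list of numbers, 7 for each row, row after row: the shift along the tool's x, y, z each as a share of 120 mm, from -1 to 1, then the turn, a rotation vector about the tool's x, y, z each as a share of 90 degrees, from -1 to 1, then the opening, from 0 (shut) to 1 (fully open). In form: [dx, dy, dz, ax, ay, az, grip, dx, dy, dz, ax, ay, az, grip, ...]. A call has 1 to 12 rows; each row is the pose to reach, as a shift and turn from the pose commanded when the call began, along the tool's axes at that moment; what a row does not reach only later rows make up. A row lasts 1/10 s, in which the tool goes at most 50 mm and 8.59 degrees, less where a joint would pass 70% of its speed; a pose out of reach is approached as far as the arm can. A call with a number of a shift or a turn outside -1 to 1 is refused whole. A call with a gripper value outside its range is refused whole. The fingers move at their own pace and stop on an object; "grip_force" is the grip in N (left out, the last holds). Time passes only in rows, so rows that repeat a pose let the fingers close. It gives the time, the measured TCP pose, the force, the opening and the grip force at its end, in the units of the state.
- status.get_obs(): the state, without advancing time (a new reading comes with each control period).
- imaging.snapshot(name): name is "scene" or "side" or "wrist"; returns the picture (420x560x3 uint8, red, green, blue); there is no depth.
- imaging.camera_model(name): a dict with "intrinsics" (3x3 intrinsics, pixels), "dist" ([k1, k2, p1, p2, k3] as OpenCV has them; the pictures are not rectified), "position" and "orientation" of the camera in the world; the wrist camera has in their place "tool_from_camera" (4x4, takes a point from camera to tool coordinates, whose origin is the TCP and whose axes are the flange's). Camera axes: x right, y up, looking along -z (the intrinsics and any distortion apply to the point x, -y, -z); pixel columns grow to the right and rows downward; lengths in mm; the calibration is good to about 2 mm. A picture is of the moment at which its call begins: read the wrist's pose just before it. camera_model takes no time and is no camera call.
- workorder.finish_job(): hands the job in; it is judged then, once.
Trained networks look in the newest picture that a camera, given by its name, has taken for a name from the list of things; names that differ only in an ending like _2 or _b are one class to them, and where a whole thing is asked for, a point or a joint stands for the part that bears it (a point fixed in the world has none). Each returns a list of dicts, best first, with "score" (0 to 1); they miss things now and then, are a little off and sometimes report something else, mostly with a low value. They report only what shows in the picture. A call takes as long as a camera call. They do not tell look-alikes from the thing itself.
- spotter.masks_of(camera, label): "mask" (420x560 bool, what is visible of it) and "centre" ([column, row] in pixels, amid what is visible of it).
- spotter.landmark_of(camera, label): "centre" ([column, row] in pixels: a listed point, or the origin of a listed thing).
The state is a dict: "time_s": time; "joints": joint angles; "dq": joint speeds; "joint_efforts": joint torques, N m; "eef_pos": TCP position; "tool_rot": TCP orientation; "wrist_force": force on the tool from outside, world axes, zero at the start; "wrist_torque": the same for the moment, N m; "opening": finger opening in mm; "grip_force": force on a finger pad.
Only numpy, scipy, OpenCV 4.12 (cv2) and the standard library are available. Lean on these libraries where they do the work, as an engineer would, in place of code of your own. Each camera call takes 0.05 s, during which the arm holds its last target. There are 200 camera calls.

### The job

Lock up every printing block lying on the table in the steel setting frame: with the jaw still open, lower each onto the bed, handle up and long side square to the back wall, side by side, and push it fully back under the overhanging lip against the wall. Only then take the adjuster key from its holder and, working through the slot in the housing, turn the star wheel tooth by tooth until the sprung jaw face presses on the blocks with its springs about half compressed, not slack and not bottomed. Move the jaw with the key only, hang the key back in its holder, and do not disturb the jar, hammer and bowl.

Things in the scene. Friction and masses are not known exactly. Their poses are not given: they have to be found in the camera images.
- frame: fixed steel setting frame, base plate 250 (x) x 280 (y) x 10. Origin: centre of its underside; z up, +x from the star wheel housing to the back wall. Frame mm: bed top at z 10; grey housing x -125..-44, y -30..30, top z 88; key holder 44 x 44, top z 52, centre x -85, y 85; jaw carriage and sprung face (y -125..125, z 12..34) lie between housing and bed.
- home (a point): point on the bed (frame 65, 0, 10) where the origin of a block that is fully home lies; any y from -115 to 115 in the frame will do, e.g. -90, -30, 30, 90. The back wall's inner face is 35 further in +x. The lip overhangs the bed from 21 to 35 beyond this point, underside 28 and top 36 above the bed, along the whole frame; bed ends are open.
- slot (a point): centre of the access slot in the housing top, at the level of the top surface (frame -84.5, 0, 88). The slot is 56 long along frame x, 18 wide along frame y, the plate 6 thick. The star wheel's axle lies along frame y, 42 straight below this point.
- holder (a point): centre of the 18 x 18 opening of the key holder, at its top surface (frame -85, 85, 52). The key hangs here by its flange, blade down; the space below the opening is 42 deep.
- wheel (a joint): star wheel angle, rad: 8 teeth 45 deg apart, tip radius 36, 5 thick, 14 wide, hub radius 20. At 0 one tooth stands straight up; positive turns the wheel's top to frame +x and closes the jaw 6 mm per rad (4.7 per tooth). Stays where left (friction 0.13 N m, under 8 N at a tooth), turns both ways, range -0.3..8.2. A tip 16 below the housing top moves a tooth from 30 deg before to 35 after upright.
- jaw: jaw carriage, a steel bar across the bed. Its origin coincides with the frame's origin at zero travel, so its x in the frame is the jaw's travel (0.006 x wheel angle, 0 to 4.5 mm at the start). The sprung face in front of it stands at frame x -4 mm plus the travel when free, and reaches a block that is home at 34 mm of travel.
- face (a joint): spring compression of the wooden jaw face, m: 0 when free, bottoms at 0.0095; the springs start to give at 5 N and gain 0.6 N per mm.
- key: adjuster key hanging in the holder: steel blade 6 (own x) x 10 (own y) x 36 long, flange 34 x 34 from 36 to 40 above the tip, wooden handle 22 x 22 from 40 to 90 above the tip; 0.1 kg. Origin: blade tip; z up through the handle. In the holder its origin is 36 below point holder and its axes are the frame's. To work the wheel the 6 mm side lies along the slot.
- block1: wooden printing block: base 70 (own x) x 48 (own y) x 24 high, upright handle 34 (own x) x 22 (own y) in the middle, from 24 to 74 above the underside; about 0.16 kg. Origin: centre of the underside; z up through the handle; a half turn about z makes no difference. All four are alike; some may be absent (None).
- block2: wooden printing block: base 70 (own x) x 48 (own y) x 24 high, upright handle 34 (own x) x 22 (own y) in the middle, from 24 to 74 above the underside; about 0.16 kg. Origin: centre of the underside; z up through the handle; a half turn about z makes no difference. All four are alike; some may be absent (None).
- block3: wooden printing block: base 70 (own x) x 48 (own y) x 24 high, upright handle 34 (own x) x 22 (own y) in the middle, from 24 to 74 above the underside; about 0.16 kg. Origin: centre of the underside; z up through the handle; a half turn about z makes no difference. All four are alike; some may be absent (None).
- block4: wooden printing block: base 70 (own x) x 48 (own y) x 24 high, upright handle 34 (own x) x 22 (own y) in the middle, from 24 to 74 above the underside; about 0.16 kg. Origin: centre of the underside; z up through the handle; a half turn about z makes no difference. All four are alike; some may be absent (None).
- jar: bystander: amber glass jar, 70 across, 90 high, origin at the centre of its underside
- hammer: bystander: hammer about 240 long lying on the table
- pot: bystander: terracotta bowl, 90 across, 60 high, origin at the centre of its underside
Things that resemble listed ones, but are neither listed nor needed, are in the scene too. What is shaped like the block3 but pink or red is not meant. Leave any green or red look-alike of the block2 alone.

How it is judged (in metres and radians):
On the way, in this order (a step that is already met when the one before it is completed fails the run):
1. every block lies flat and square on the bed, home under the lip, while the jaw is still open (travel under 10 mm) (x of block1 in the frame of frame between 0.059 and 0.071 m and y of block1 in the frame of frame between -0.125 and 0.125 m and z of block1 in the frame of frame between 0.006 and 0.014 m and angle between each of block1, block2, block3, block4's own z axis and vertical below 0.08 rad and angle between the x axis of each of block1, block2, block3, block4 and the x axis of frame, either way round below 0.12 rad and x of block2 in the frame of frame between 0.059 and 0.071 m and y of block2 in the frame of frame between -0.125 and 0.125 m and z of block2 in the frame of frame between 0.006 and 0.014 m and x of block3 in the frame of frame between 0.059 and 0.071 m and y of block3 in the frame of frame between -0.125 and 0.125 m and z of block3 in the frame of frame between 0.006 and 0.014 m and x of block4 in the frame of frame between 0.059 and 0.071 m and y of block4 in the frame of frame between -0.125 and 0.125 m and z of block4 in the frame of frame between 0.006 and 0.014 m and x of jaw in the frame of frame below 0.01 m), for 0.2 s.
2. the sprung jaw face presses on the blocks (springs compressed 1.5 to 8 mm), all still home (x of block1 in the frame of frame between 0.059 and 0.071 m and y of block1 in the frame of frame between -0.125 and 0.125 m and z of block1 in the frame of frame between 0.006 and 0.014 m and angle between each of block1, block2, block3, block4's own z axis and vertical below 0.08 rad and angle between the x axis of each of block1, block2, block3, block4 and the x axis of frame, either way round below 0.12 rad and x of block2 in the frame of frame between 0.059 and 0.071 m and y of block2 in the frame of frame between -0.125 and 0.125 m and z of block2 in the frame of frame between 0.006 and 0.014 m and x of block3 in the frame of frame between 0.059 and 0.071 m and y of block3 in the frame of frame between -0.125 and 0.125 m and z of block3 in the frame of frame between 0.006 and 0.014 m and x of block4 in the frame of frame between 0.059 and 0.071 m and y of block4 in the frame of frame between -0.125 and 0.125 m and z of block4 in the frame of frame between 0.006 and 0.014 m and value of joint face between 0.0015 and 0.008 m), for 0.3 s.
At the end, for the whole second after the job is handed in: Every block present lies flat on the bed, handle up, square to the wall within 0.12 rad and within 6 mm of fully home under the lip; the jaw springs are compressed 1.5 to 8 mm; the key hangs upright in its holder with its flange down (5 mm) and within 9 mm of the centre; all at rest (all of step 2 and horizontal distance between key and holder below 0.009 m and z of key in the frame of frame between 0.011 and 0.021 m and angle between key's own z axis and vertical below 0.1 rad and linear speed of each of key, block1, block2, block3, block4 below 0.02 m/s); the robot touches nothing.
It fails at once if the jar, hammer or bowl is moved more than 4 cm (distance of any of jar, hammer, pot from where it was at the start of the episode above 0.04 m).
It fails at once if the fingers push the jaw with more than 8 N (contact force between the fingers and jaw above 8 N).
Of block1, block2, block3, block4 only 3 to 4 are there at a start; the rules pass over those that are not, and their reading is None.
At some moment in a run one of block1, block2, block3, block4 may be knocked a few centimetres aside while the robot is not near it.
It also fails if it takes over 210 s, if anything falls off the work surface, if the arm or the gripper's body presses on something with over 40 N, if the wrist force passes 120 N, or if a joint passes its speed limit or range.

## Working session

There is one attempt and no reset: what is moved stays moved. The work goes in short steps, Python scripts to look and compute and a tool call to move; the robot and the scene stay as the last step left them, time stands still between calls to the robot, and variables do not carry over. Pictures are saved under pics/ and viewed, at most 14 in all, crops included, and the job is handed in when it is done.

Besides the shell and the picture viewer there is one more tool, called after ">>>" as name(argument=value, ...) on one line, values as JSON. carry_out: Moves the arm, as the interface text tells. Shift numbers are shares of 120 mm and turn numbers shares of 90 degrees, none past 1 either way. Its arguments: {"type":"object","properties":{"plan":{"type":"array"},"grip_force":{"type":"number"}},"required":["plan"]}

```bash
ls; mkdir -p pics; cat > h.py <<'E'
import numpy as np, cv2
from scipy.spatial.transform import Rotation as R
from bench import status, imaging, workorder, spotter
def cam(n):
    m=imaging.camera_model(n); K=np.array(m["intrinsics"]); d=np.array(m["dist"],float)
    if n=="wrist":
        o=status.get_obs(); T=np.eye(4); T[:3,:3]=R.from_rotvec(o["tool_rot"]).as_matrix(); T[:3,3]=o["eef_pos"]
        T=T@np.array(m["tool_from_camera"])
        return K,d,T[:3,:3],T[:3,3]
    q=np.array(m["orientation"],float)
    Rm=q if q.shape==(3,3) else R.from_rotvec(q).as_matrix() if q.size==3 else R.from_quat(q).as_matrix()
    return K,d,Rm,np.array(m["position"],float)
def toplane(c,px,z):
    K,d,Rm,p=c; u=cv2.undistortPoints(np.array(px,float).reshape(-1,1,2),K,d).reshape(-1,2)
    r=np.c_[u[:,0],-u[:,1],-np.ones(len(u))]@Rm.T
    return p+r*((z-p[2])/r[:,2])[:,None]
def topx(c,P):
    K,d,Rm,p=c; q=(np.array(P,float).reshape(-1,3)-p)@Rm; q=q*[1,-1,-1]
    return cv2.projectPoints(q,np.zeros(3),np.zeros(3),K,d)[0].reshape(-1,2)
def snap(n,f=None):
    c=cam(n); im=np.array(imaging.snapshot(n))
    if f: cv2.imwrite("pics/"+f,im[:,:,::-1])
    return c,im
E
python3 - <<'E'
from h import *
print(imaging.camera_model("scene")); print(status.get_obs())
for n in ["scene","side"]:
    c,im=snap(n,n+"0.png"); print(n,c[3])
    for l in ["frame","holder","slot","home","block1","jar","hammer","pot","key","wheel"]:
        a=spotter.landmark_of(n,l)
        for k in a:
            print(l,round(k["score"],2),np.round(k["centre"]),np.round(toplane(c,k["centre"],{"slot":88,"holder":52,"home":10}.get(l,0))[0]))
E
```

```text
pics
{'intrinsics': array([[437.08929989,   0.        , 265.42111637],
       [  0.        , 437.08929989, 206.09025198],
       [  0.        ,   0.        ,   1.        ]]), 'dist': array([-0.06096411,  0.        ,  0.        ,  0.        ,  0.        ]), 'position': array([ 827.12258677,  465.65044759, 1069.95099197]), 'orientation': array([0.17157084, 0.63908505, 2.56709757])}
{'time_s': 0.0, 'joints': array([ 1.00152637,  0.42675946,  0.07385642,  1.6066404 , -0.03409007,
        1.11075952, -0.06713172]), 'dq': array([ 0.0022897 , -0.00123402, -0.00134085, -0.00123484,  0.00118211,
       -0.00109151,  0.00159676]), 'joint_efforts': array([-3.77817096e-04, -9.35831738e+01,  3.66697200e+00, -4.54191184e+01,
       -4.86821146e-02,  1.99070934e-02,  1.26593286e-04]), 'eef_pos': array([ 274.87786869, -616.00588721,  204.74272434]), 'tool_rot': array([-3.07144781e+00, -6.54182172e-01,  5.95748559e-04]), 'wrist_force': array([ 0.02773906,  0.61571782, -0.30173598]), 'wrist_torque': array([0.0208693 , 0.02803156, 0.02450849]), 'grip_force': 0.0, 'opening': 94.54690285991572}
scene [ 8
[... 237 characters left out ...]
   0.]
block1 0.88 [259. 162.] [ 490. -167.    0.]
block1 0.82 [284. 122.] [ 354. -260.    0.]
block1 0.74 [247. 133.] [ 473. -280.    0.]
block1 0.63 [252. 104.] [ 404. -371.    0.]
block1 0.62 [230. 183.] [ 598. -143.    0.]
block1 0.61 [211. 144.] [ 587. -295.    0.]
jar 0.96 [191. 203.] [ 723. -138.    0.]
hammer 0.62 [179. 115.] [ 626. -445.    0.]
pot 0.68 [342. 279.] [479. 250.   0.]
pot 0.65 [374. 359.] [522. 452.   0.]
pot 0.38 [290. 270.] [582. 163.   0.]
key 0.69 [270. 277.] [635. 156.   0.]
key 0.55 [335. 280.] [495. 242.   0.]Traceback (most recent call last):
  File "<stdin>", line 6, in <module>
ValueError: it knows: block, frame, hammer, holder, home, jar, jaw, key, pot, slot
```

```bash
python3 - <<'E'
from h import *
for n in ["scene","side"]:
    c,im=snap(n)
    if n=="side":
      cv2.imwrite("pics/side1.png",cv2.resize(im,(784,588))[:,:,::-1])
      print(n,c[3])
      for l in ["frame","holder","slot","home","block1","jar","hammer","pot","key"]:
        for k in spotter.landmark_of(n,l):
            print(l,round(k["score"],2),np.round(k["centre"]),np.round(toplane(c,k["centre"],{"slot":88,"holder":52,"home":10}.get(l,0))[0]))
    else: cv2.imwrite("pics/scene1.png",cv2.resize(im,(784,588),interpolation=cv2.INTER_CUBIC)[:,:,::-1])
E
```

```text
side [ 283.64921467 1197.13424609  859.1405326 ]
frame 0.73 [261. 267.] [565. 177.   0.]
holder 0.92 [277. 273.] [500. 254.  52.]
holder 0.54 [290. 167.] [ 597. -346.   52.]
slot 0.66 [287. 243.] [494. 166.  88.]
home 0.78 [234. 260.] [644. 180.  10.]
block1 0.97 [275. 210.] [ 597. -122.    0.]
block1 0.82 [289. 189.] [ 581. -277.    0.]
block1 0.81 [321. 193.] [ 465. -278.    0.]
block1 0.81 [259. 180.] [ 706. -316.    0.]
block1 0.78 [308. 208.] [ 491. -169.    0.]
block1 0.73 [350. 200.] [ 358. -257.    0.]
block1 0.57 [340. 181.] [ 412. -383.    0.]
jar 0.79 [239. 205.] [ 724. -124.    0.]
hammer 0.73 [289. 166.] [ 620. -451.    0.]
pot 0.62 [244. 341.] [530. 453.  -0.]
pot 0.46 [277. 273.] [515. 194.   0.]
key 0.47 [277. 287.] [501. 250.  -0.]
```

View pics/scene1.png

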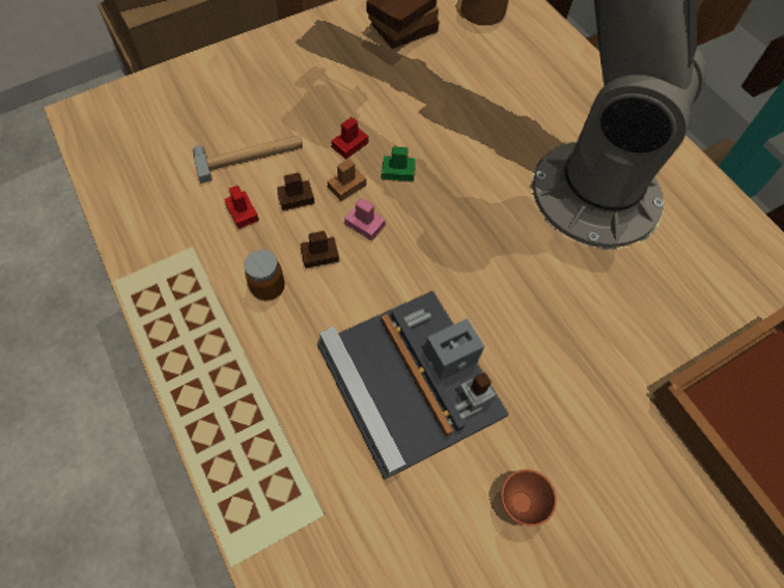

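View pics/side1.png

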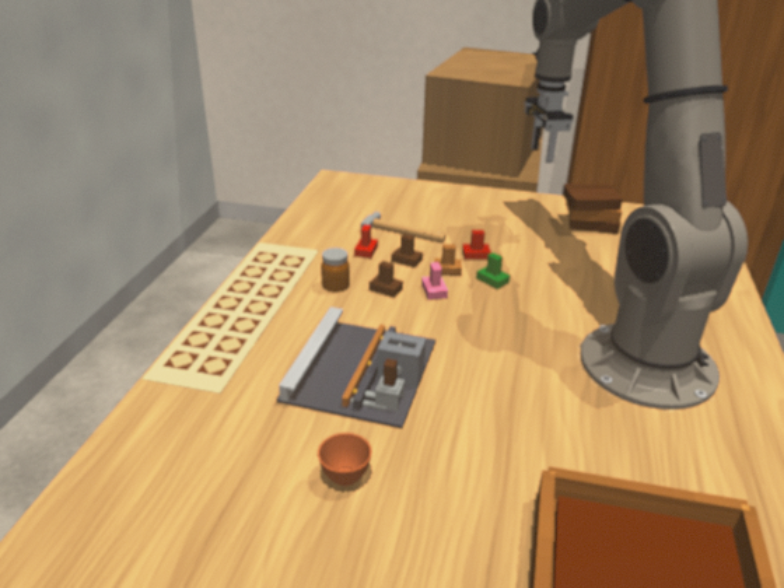

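The scene picture (784 scale) shows seven block-shaped things: red (240,207), red (349,137), green (398,165), pink (365,219), dark brown (295,190), dark brown (318,250) and light brown (347,180). The three brown ones fit "wooden block, not pink, red or green". The frame is around (415,385), and the key is in its holder at (480,385). Next I fit poses to the network masks and look at one crop.

```bash
cat > fit.py <<'E'
from h import *
from scipy.optimize import minimize
def box(x0,x1,y0,y1,z0,z1): return np.array([[x,y,z] for x in(x0,x1) for y in(y0,y1) for z in(z0,z1)],float)
BLOCK=[box(-35,35,-24,24,0,24),box(-17,17,-11,11,24,74)]
FRAME=[box(-125,125,-140,140,0,10),box(-125,-44,-30,30,0,88),box(-107,-63,63,107,0,52),box(100,125,-140,140,0,46),box(86,100,-140,140,38,46)]
def place(B,p,z=0):
    c,s=np.cos(p[2]),np.sin(p[2]); return B@np.array([[c,s,0],[-s,c,0],[0,0,1]])+[p[0],p[1],z]
S=3
def sil(c,boxes,p,z=0):
    m=np.zeros((420*S,560*S),np.uint8)
    for b in boxes:
        q=topx(c,place(b,p,z)); cv2.fillConvexPoly(m,cv2.convexHull(np.round((q*S+S/2)*16).astype(np.int32)),1,shift=4)
    return m
def fit(views,boxes,p0,z=0,steps=(12,12,.3)):
    V=[(c,cv2.resize(m.astype(np.uint8),None,fx=S,fy=S,interpolation=cv2.INTER_NEAREST)) for c,m in views]
    def f(p):
        t=0
        for c,m in V:
            s=sil(c,boxes,p,z); t+=1-(s&m).sum()/max(1,(s|m).sum())
        return t/len(V)
    best=None
    for a in np.arange(4)*np.pi/4:
        x0=np.array(p0,float)+[0,0,a]
        sim=np.vstack([x0]+[x0+np.eye(3)[i]*steps[i] for i in range(3)])
        r=minimize(f,x0,method="Nelder-Mead",options=dict(initial_simplex=sim,maxfev=160,xatol=.1,fatol=1e-4))
        if best is None or r.fun<best.fun: best=r
    return best.x,best.fun
E
python3 - <<'E'
from fit import *
V={}
for n in ["scene","side"]:
    c,im=snap(n); V[n]=(c,im,spotter.masks_of(n,"block1"),spotter.masks_of(n,"frame"))
    if n=="scene": cv2.imwrite("pics/crop2.png",cv2.resize(im[70:290,140:370],None,fx=2.6,fy=2.6,interpolation=cv2.INTER_CUBIC)[:,:,::-1])
for g in [(598,-135),(485,-170),(356,-258),(470,-279),(408,-377),(585,-285),(704,-320)]:
    vw=[]
    for n in V:
        c,im,ms,_=V[n]; t=topx(c,[g[0],g[1],20])[0]
        k=min(ms,key=lambda k:np.hypot(*(np.array(k["centre"])-t)))
        if np.hypot(*(np.array(k["centre"])-t))<14: vw.append((c,k["mask"])); col=im[k["mask"]].mean(0)
    p,f=fit(vw,BLOCK,(*g,0)); print(g,len(vw),np.round(col),np.round(p,2),round(f,3))
vw=[(V[n][0],V[n][3][0]["mask"]) for n in V]
for v in (vw,vw[:1],vw[1:]):
    p,f=fit(v,FRAME,(570,174,0.1)); print("frame",np.round(p,3),round(f,3),[k["score"] for n in V for k in V[n][3]])
E
```

```text
(598, -135) 2 [104.  74.  47.] [ 6.0276e+02 -1.4733e+02 -2.8000e-01] 0.098
(485, -170) 2 [185. 108. 118.] [ 486.83 -167.45    1.98] 0.119
(356, -258) 2 [ 76. 109.  51.] [ 354.83 -255.22   -0.64] 0.118
(470, -279) 2 [151. 103.  59.] [ 4.7215e+02 -2.7665e+02  1.6000e-01] 0.17
(408, -377) 2 [154.  61.  37.] [ 411.81 -377.1     3.41] 0.111
(585, -285) 2 [109.  78.  49.] [ 583.91 -300.98    2.93] 0.087
(704, -320) 2 [168.  69.  43.] [ 700.32 -321.54    1.58] 0.09
frame [ 5.76193e+02  1.68766e+02 -4.00000e-02] 0.068 [0.95, 0.98]
frame [ 5.7717e+02  1.6849e+02 -3.9000e-02] 0.046 [0.95, 0.98]
frame [ 5.74159e+02  1.68926e+02 -4.50000e-02] 0.089 [0.95, 0.98]
```

View pics/crop2.png

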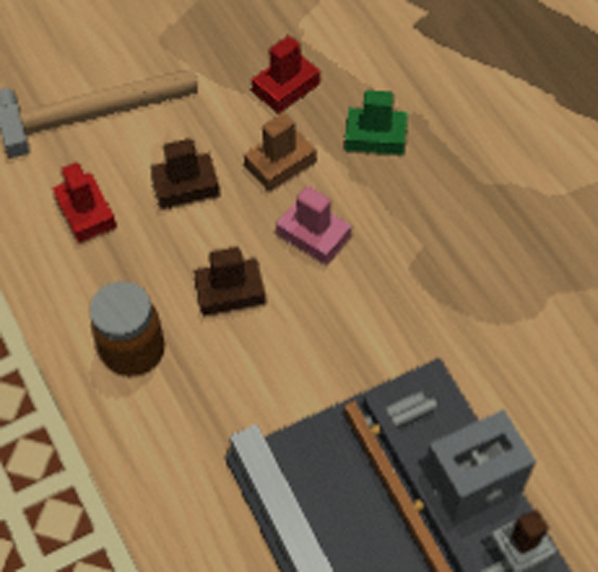

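Confirmed: the three brown blocks are the ones meant (crop: dark (230,280), dark (185,180), light (280,155)). Frame pose is about (576,169) with yaw -0.04. I'm making a planning helper, then moving.

```bash
cat > go.py <<'E'
from h import *
FX=np.array([576.2,168.8,-0.04])
def fw(x,y,F=None):
    F=FX if F is None else F
    c,s=np.cos(F[2]),np.sin(F[2]); return F[0]+c*x-s*y,F[1]+s*x+c*y
def cur():
    o=status.get_obs(); Rm=R.from_rotvec(o["tool_rot"]).as_matrix()
    return np.array(o["eef_pos"]),np.arctan2(Rm[1,0],Rm[0,0]),o
def legs(*targets,start=None):
    """targets (x,y,z,yaw); prints the tool-axis shares for each call"""
    p,a,_=cur() if start is None else (np.array(start[:3]),start[3],0)
    for t in targets:
        t=np.array(t,float); da=(t[3]-a+np.pi/2)%np.pi-np.pi/2
        while True:
            d=t[:3]-p; v=np.array([np.cos(a)*d[0]+np.sin(a)*d[1],np.sin(a)*d[0]-np.cos(a)*d[1],-d[2]])/120
            n=max(1,np.ceil(np.abs(v).max()-1e-3)); st=v/n
            print(np.round(st,3),"az",round(-da/(np.pi/2),3),"->",np.round(p+d/n,1))
            p=p+d/n; a+=da; da=0
            if n==1: break
def say():
    p,a,o=cur(); print("t",round(o["time_s"],2),"tcp",np.round(p,1),"yaw",round(a,3),"open",round(o["opening"],1),"grip",round(o["grip_force"],1),"F",np.round(o["wrist_force"],1))
E
python3 - <<'E'
from go import *
say(); legs((602,-147,160,-.28),(602,-147,32,-.28))
E
```

```text
t 1.35 tcp [ 275.1 -616.3  205.4] yaw 0.42 open 94.2 grip 0.0 F [ 0.6  0.5 -0.7]
[ 0.816 -0.492  0.076] az 0.446 -> [ 340.5 -522.5  196.4]
[ 0.307 -0.902  0.076] az 0.0 -> [ 405.9 -428.6  187.3]
[ 0.307 -0.902  0.076] az 0.0 -> [ 471.2 -334.7  178.2]
[ 0.307 -0.902  0.076] az 0.0 -> [ 536.6 -240.9  169.1]
[ 0.307 -0.902  0.076] az 0.0 -> [ 602. -147.  160.]
[ 0.    -0.     0.533] az -0.0 -> [ 602. -147.   96.]
[ 0.    -0.     0.533] az 0.0 -> [ 602. -147.   32.]
```

>>> carry_out(plan=[0.816, -0.492, 0.076, 0, 0, 0.446, 1, 0.816, -0.492, 0.076, 0, 0, 0.446, 1, 0.816, -0.492, 0.076, 0, 0, 0.446, 1, 0.816, -0.492, 0.076, 0, 0, 0.446, 1, 0.816, -0.492, 0.076, 0, 0, 0.446, 1, 0.816, -0.492, 0.076, 0, 0, 0.446, 1, 0.816, -0.492, 0.076, 0, 0, 0.446, 1])

```text
time_s: 2.05
eef_pos: [340.5, -522.5, 196.4]
tool_rot: [-3.111, 0.434, 0.0]
wrist_force: [0.7, -0.6, -0.3]
opening: 93.9
grip_force: 0.0
```

>>> carry_out(plan=[0.307, -0.902, 0.076, 0, 0, 0, 1, 0.307, -0.902, 0.076, 0, 0, 0, 1, 0.307, -0.902, 0.076, 0, 0, 0, 1, 0.307, -0.902, 0.076, 0, 0, 0, 1])

```text
time_s: 2.45
eef_pos: [407.5, -426.6, 187.2]
tool_rot: [-3.111, 0.429, -0.0]
wrist_force: [-0.1, 0.2, -0.3]
opening: 94.2
grip_force: 0.0
```

>>> carry_out(plan=[0.307, -0.902, 0.076, 0, 0, 0, 1, 0.307, -0.902, 0.076, 0, 0, 0, 1, 0.307, -0.902, 0.076, 0, 0, 0, 1, 0.307, -0.902, 0.076, 0, 0, 0, 1])

```text
time_s: 2.85
eef_pos: [472.1, -334.0, 178.0]
tool_rot: [-3.111, 0.433, 0.0]
wrist_force: [-1.0, -0.1, -0.6]
opening: 94.3
grip_force: 0.0
```

>>> carry_out(plan=[0.307, -0.902, 0.076, 0, 0, 0, 1, 0.307, -0.902, 0.076, 0, 0, 0, 1, 0.307, -0.902, 0.076, 0, 0, 0, 1, 0.307, -0.902, 0.076, 0, 0, 0, 1])

```text
time_s: 3.25
eef_pos: [537.2, -241.0, 168.8]
tool_rot: [-3.111, 0.436, 0.0]
wrist_force: [-0.2, -0.0, 0.0]
opening: 94.0
grip_force: 0.0
```

>>> carry_out(plan=[0.307, -0.902, 0.076, 0, 0, 0, 1, 0.307, -0.902, 0.076, 0, 0, 0, 1, 0.307, -0.902, 0.076, 0, 0, 0, 1, 0.307, -0.902, 0.076, 0, 0, 0, 1, 0.307, -0.902, 0.076, 0, 0, 0, 1])

```text
time_s: 3.75
eef_pos: [601.0, -150.5, 159.9]
tool_rot: [3.109, -0.443, -0.001]
wrist_force: [0.1, -1.1, 0.9]
opening: 94.1
grip_force: 0.0
```

```bash
python3 - <<'E'
from fit import *; from go import *
say()
c,im=snap("wrist","w1.png"); ms=spotter.masks_of("wrist","block1")
for k in ms:
    g=toplane(c,k["centre"],20)[0]; p,f=fit([(c,k["mask"])],BLOCK,(g[0],g[1],-.28)); print(round(k["score"],2),k["centre"],np.round(im[k["mask"]].mean(0)),np.round(p,2),round(f,3))
E
```

```text
t 3.75 tcp [ 601.  -150.5  159.9] yaw -0.283 open 94.1 grip 0.0 F [ 0.1 -1.1  0.9]
0.87 [440.2, 168.0] [53. 33. 21.] [ 583.4  -299.2     2.92] 0.047
0.84 [438.6, 279.5] [77. 47. 28.] [ 4.7236e+02 -2.7694e+02  2.1000e-01] 0.191
0.78 [326.6, 292.9] [153.  81. 100.] [ 487.48 -168.45   -1.14] 0.048
0.78 [411.0, 397.1] [28. 63. 29.] [ 2.8991e+02 -2.2091e+02  7.0000e-02] 0.789
0.77 [529.9, 292.7] [118.  28.  20.] [ 421.28 -387.61    1.1 ] 0.197
0.76 [441.4, 23.7] [158.  28.  23.] [ 699.72 -322.16    1.57] 0.034
0.64 [270.2, 190.8] [63. 40. 25.] [ 6.0202e+02 -1.4741e+02 -2.8000e-01] 0.04
```

View pics/w1.png

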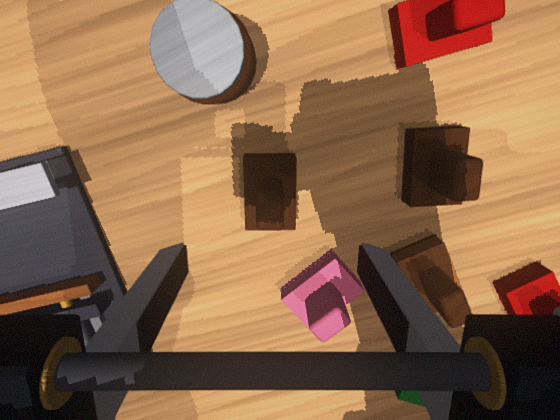

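The wrist picture shows the nearest dark block under the gripper at (270,190). The second dark one is at (437,165), the light one at (435,280), pink at (322,295) and red at the corners. The fits agree with the scene cameras. Descending to grasp.

>>> carry_out(plan=[0, 0, 0.533, 0, 0, 0, 1, 0, 0, 0.533, 0, 0, 0, 1, 0, 0, 0.533, 0, 0, 0, 1])

```text
time_s: 4.15
eef_pos: [599.9, -148.3, 94.1]
tool_rot: [3.11, -0.442, -0.007]
wrist_force: [-0.3, 0.4, 0.5]
opening: 93.9
grip_force: 0.0
```

>>> carry_out(plan=[0, 0, 0.3, 0, 0, 0, 1, 0, 0, 0.533, 0, 0, 0, 1, 0, 0, 0.533, 0, 0, 0, 1, 0, 0, 0.533, 0, 0, 0, 0, 0, 0, 0.533, 0, 0, 0, 0, 0, 0, 0.533, 0, 0, 0, 0, 0, 0, 0.533, 0, 0, 0, 0, 0, 0, 0.533, 0, 0, 0, 0, 0, 0, 0.533, 0, 0, 0, 0, 0, 0, 0.533, 0, 0, 0, 0], grip_force=30)

```text
time_s: 5.15
eef_pos: [602.0, -147.4, 32.0]
tool_rot: [-3.111, 0.44, -0.0]
wrist_force: [0.1, -0.8, -0.5]
opening: 41.6
grip_force: 0.0
```

```bash
python3 - <<'E'
from go import *
say()
x,y=fw(43,-75); legs((602,-147,100,-.28),(x,y,100,-.04),(x,y,44,-.04),start=(602,-147,32,-.28)); print(fw(43,-75),fw(65,-75),fw(43,0),fw(43,75))
E
```

```text
t 5.15 tcp [ 602.  -147.4   32. ] yaw -0.281 open 41.6 grip 0.0 F [ 0.1 -0.8 -0.5]
[ 0.    -0.    -0.567] az -0.0 -> [ 602. -147.  100.]
[-0.219 -0.974 -0.   ] az -0.153 -> [609.1 -27.4 100. ]
[ 0.019 -0.998 -0.   ] az 0.0 -> [616.2  92.1 100. ]
[ 0.    -0.     0.467] az -0.0 -> [616.2  92.1  44. ]
(np.float64(616.1664045224245), np.float64(92.1404506304014)) (np.float64(638.1488068689661), np.float64(91.26068527829545)) (np.float64(619.1656045864221), np.float64(167.08045862997474)) (np.float64(622.1648046504197), np.float64(242.02046662954808))
```

>>> carry_out(plan=[0, 0, 0, 0, 0, 0, 0, 0, 0, 0, 0, 0, 0, 0, 0, 0, 0, 0, 0, 0, 0, 0, 0, 0, 0, 0, 0, 0, 0, 0, 0, 0, 0, 0, 0, 0, 0, 0, 0, 0, 0, 0, 0, 0, 0, 0, 0, 0, 0, 0, 0, -0.25, 0, 0, 0, 0, 0, 0, -0.567, 0, 0, 0, 0, 0, 0, -0.567, 0, 0, 0, 0])

```text
time_s: 6.15
eef_pos: [604.6, -147.8, 104.6]
tool_rot: [-3.111, 0.44, -0.01]
wrist_force: [0.5, -0.2, -0.7]
opening: 21.9
grip_force: 30.0
```

>>> carry_out(plan=[-0.11, -0.487, 0, 0, 0, -0.076, 0, -0.219, -0.974, 0, 0, 0, -0.153, 0, -0.219, -0.974, 0, 0, 0, -0.153, 0, -0.219, -0.974, 0, 0, 0, -0.153, 0, -0.219, -0.974, 0, 0, 0, -0.153, 0])

```text
time_s: 6.65
eef_pos: [608.9, -27.8, 99.5]
tool_rot: [3.141, -0.063, -0.001]
wrist_force: [0.1, -1.6, -2.3]
opening: 21.9
grip_force: 30.0
```

>>> carry_out(plan=[0.01, -0.3, 0, 0, 0, 0, 0, 0.019, -0.65, 0, 0, 0, 0, 0, 0.019, -0.998, 0, 0, 0, 0, 0, 0.019, -0.998, 0, 0, 0, 0, 0, 0.019, -0.998, 0, 0, 0, 0, 0])

```text
time_s: 7.15
eef_pos: [616.2, 91.3, 99.6]
tool_rot: [3.141, -0.063, -0.001]
wrist_force: [-0.2, -0.0, -1.5]
opening: 21.6
grip_force: 30.0
```

```bash
python3 - <<'E'
from fit import *; from go import *
say()
c,im=snap("wrist"); mf=spotter.masks_of("wrist","frame"); 
ov=im.copy()
for b in FRAME:
    q=topx(c,place(b,FX)); 
    cv2.polylines(ov,[cv2.convexHull(np.round(q).astype(np.int32))],True,(0,255,0),1)
cv2.imwrite("pics/w2.png",ov[:,:,::-1])
for n in ["slot","home","holder"]:
    for k in spotter.landmark_of("wrist",n): print(n,k["score"],k["centre"],toplane(c,k["centre"],{"slot":88,"holder":52,"home":10}[n]))
print(fw(-84.5,0),fw(-85,85))
E
```

```text
t 7.15 tcp [616.2  91.3  99.6] yaw -0.04 open 21.6 grip 30.0 F [-0.2 -0.  -1.5]
home 0.83 [177.6, 184.6] [[639.66866045 164.51180201  10.        ]]
(np.float64(491.7675909871474), np.float64(172.1790987387706)) (np.float64(494.6670843396808), np.float64(257.131102472047))
```

View pics/w2.png

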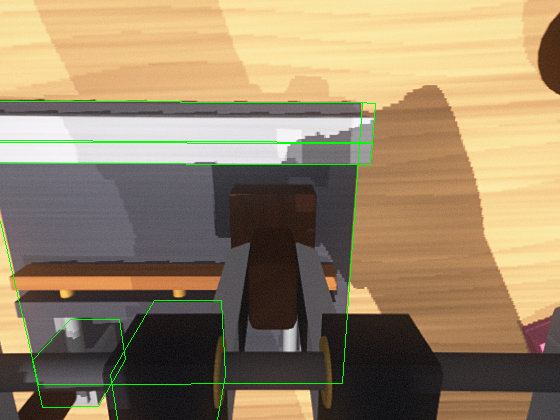

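The overlay matches the frame: lip edge at row 163, right end at column about 357. The block is held at (272,215). Lowering, then pushing in.

>>> carry_out(plan=[0, 0, 0.2, 0, 0, 0, 0, 0, 0, 0.38, 0, 0, 0, 0, 0, 0, 0.43, 0, 0, 0, 0, 0, 0, 0.455, 0, 0, 0, 0, 0, 0, 0.465, 0, 0, 0, 0, 0, 0, 0.465, 0, 0, 0, 0])

```text
time_s: 8.0
eef_pos: [616.8, 91.7, 45.0]
tool_rot: [-3.141, 0.064, -0.002]
wrist_force: [0.5, -0.3, -0.9]
opening: 22.0
grip_force: 30.0
```

>>> carry_out(plan=[0.03, 0, 0.01, 0, 0, 0, 0, 0.06, 0, 0.01, 0, 0, 0, 0, 0.09, 0, 0.01, 0, 0, 0, 0, 0.11, 0, 0.01, 0, 0, 0, 0, 0.13, 0, 0.01, 0, 0, 0, 0, 0.14, 0, 0.01, 0, 0, 0, 0, 0.15, 0, 0.01, 0, 0, 0, 0, 0.15, 0, 0.01, 0, 0, 0, 0])

```text
time_s: 8.8
eef_pos: [634.3, 91.0, 43.0]
tool_rot: [-3.141, 0.064, 0.0]
wrist_force: [-0.3, -0.4, -1.9]
opening: 22.0
grip_force: 30.0
```

>>> carry_out(plan=[0.008, 0, 0, 0, 0, 0, 0, 0.016, 0, 0, 0, 0, 0, 0, 0.024, 0, 0, 0, 0, 0, 0, 0.032, 0, 0, 0, 0, 0, 0, 0.036, 0, 0, 0, 0, 0, 0, 0.036, 0, 0, 0, 0, 0, 0])

```text
time_s: 9.4
eef_pos: [638.4, 90.9, 42.9]
tool_rot: [-3.141, 0.064, 0.001]
wrist_force: [-1.2, 0.1, -1.1]
opening: 21.8
grip_force: 30.0
```

```bash
python3 - <<'E'
from go import *
say(); print(fw(65,-75))
E
```

```text
t 9.4 tcp [638.4  90.9  42.9] yaw -0.04 open 21.8 grip 30.0 F [-1.2  0.1 -1.1]
(np.float64(638.1488068689661), np.float64(91.26068527829545))
```

>>> carry_out(plan=[0.008, 0, 0.005, 0, 0, 0, 0, 0.016, 0, 0.005, 0, 0, 0, 0, 0.016, 0, 0.005, 0, 0, 0, 0])

```text
time_s: 9.7
eef_pos: [638.6, 90.9, 42.0]
tool_rot: [3.141, -0.063, -0.006]
wrist_force: [-11.6, 0.3, 6.3]
opening: 21.8
grip_force: 30.0
```

>>> carry_out(plan=[0.008, 0, 0, 0, 0, 0, 0, 0.012, 0, 0, 0, 0, 0, 0, 0.012, 0, 0, 0, 0, 0, 0])

```text
time_s: 10.0
eef_pos: [638.7, 90.9, 42.1]
tool_rot: [3.14, -0.063, -0.009]
wrist_force: [-20.6, 0.9, 14.6]
opening: 21.8
grip_force: 30.0
```

>>> carry_out(plan=[0.008, 0, 0, 0, 0, 0, 0, 0.012, 0, 0, 0, 0, 0, 0, 0.012, 0, 0, 0, 0, 0, 0])

```text
time_s: 10.3
eef_pos: [638.8, 90.8, 42.2]
tool_rot: [3.14, -0.063, -0.013]
wrist_force: [-30.3, -0.4, 24.4]
opening: 22.0
grip_force: 30.0
```

>>> carry_out(plan=[-0.028, 0, 0, 0, 0, 0, 0, -0.028, 0, 0, 0, 0, 0, 0, -0.028, 0, 0, 0, 0, 0, 0.5, -0.028, 0, 0, 0, 0, 0, 0.5, -0.028, 0, 0, 0, 0, 0, 0.5, -0.028, 0, 0, 0, 0, 0, 0.5, -0.028, 0, 0, 0, 0, 0, 0.5, -0.028, 0, -0.2, 0, 0, 0, 0.5, -0.028, 0, -0.5, 0, 0, 0, 0.5, -0.028, 0, -0.9, 0, 0, 0, 1, -0.028, 0, -0.9, 0, 0, 0, 1])

```text
time_s: 11.4
eef_pos: [643.3, 91.4, 156.9]
tool_rot: [-3.139, 0.064, -0.014]
wrist_force: [0.8, 0.6, 0.1]
opening: 59.7
grip_force: 0.0
```

```bash
python3 - <<'E'
from fit import *; from go import *
say()
for n in ["wrist","scene"]:
    c,im=snap(n,n+"3.png")
    for k in spotter.masks_of(n,"block1"):
        g=toplane(c,k["centre"],20)[0]
        if abs(g[0]-640)<30 and abs(g[1]-91)<40:
            p,f=fit([(c,k["mask"])],BLOCK,(g[0],g[1],-.04),z=10); print(n,np.round(p,2),round(f,3))
legs((583.6,-299.5,150,-.22),(583.6,-299.5,32,-.22))
E
```

```text
t 11.4 tcp [643.3  91.4 156.9] yaw -0.041 open 59.7 grip 0.0 F [0.8 0.6 0.1]
wrist [619.64  92.34   3.1 ] 0.305
scene [632.46  86.7    1.69] 0.441
[-0.084  0.817 -0.001] az 0.114 -> [625.6  -6.9 149.7]
[ 0.064  0.819 -0.001] az 0.0 -> [ 611.6 -104.4  149.8]
[ 0.064  0.819 -0.001] az 0.0 -> [ 597.6 -202.   149.9]
[ 0.064  0.819 -0.001] az 0.0 -> [ 583.6 -299.5  150. ]
[ 0.    -0.     0.983] az -0.0 -> [ 583.6 -299.5   32. ]
```

View pics/wrist3.png

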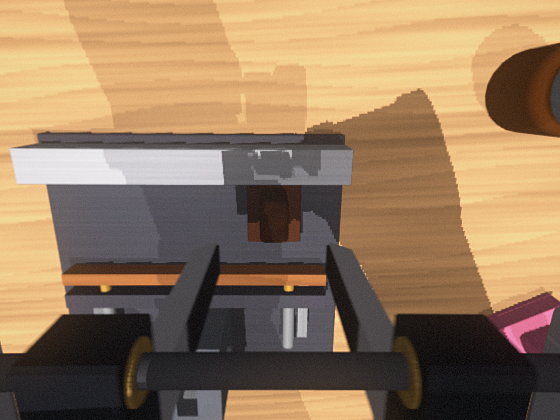

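>>> carry_out(plan=[-0.084, 0.45, 0, 0, 0, 0.06, 1, -0.084, 0.817, 0, 0, 0, 0.114, 1, -0.084, 0.817, 0, 0, 0, 0.114, 1, -0.084, 0.817, 0, 0, 0, 0.114, 1])

```text
time_s: 12.0
eef_pos: [625.4, -8.0, 149.3]
tool_rot: [3.122, -0.347, -0.003]
wrist_force: [0.5, 0.8, 0.2]
opening: 94.6
grip_force: 0.0
```

>>> carry_out(plan=[0.064, 0.819, 0, 0, 0, 0, 1, 0.064, 0.819, 0, 0, 0, 0, 1, 0.064, 0.819, 0, 0, 0, 0, 1])

```text
time_s: 12.3
eef_pos: [610.7, -110.3, 149.6]
tool_rot: [3.119, -0.353, -0.002]
wrist_force: [-0.3, -0.4, 0.0]
opening: 93.7
grip_force: 0.0
```

>>> carry_out(plan=[0.064, 0.819, 0, 0, 0, 0, 1, 0.064, 0.819, 0, 0, 0, 0, 1, 0.064, 0.819, 0, 0, 0, 0, 1])

```text
time_s: 12.6
eef_pos: [596.5, -207.9, 149.6]
tool_rot: [3.119, -0.353, -0.002]
wrist_force: [-0.5, -0.6, 0.2]
opening: 94.0
grip_force: 0.0
```

>>> carry_out(plan=[0.064, 0.819, 0, 0, 0, 0, 1, 0.064, 0.819, 0, 0, 0, 0, 1, 0.064, 0.819, 0, 0, 0, 0, 1, 0.064, 0.819, 0, 0, 0, 0, 1])

```text
time_s: 13.0
eef_pos: [584.2, -299.2, 149.4]
tool_rot: [-3.122, 0.345, 0.002]
wrist_force: [0.4, 0.7, -0.6]
opening: 93.6
grip_force: 0.0
```

```bash
python3 - <<'E'
from fit import *; from go import *
say()
c,im=snap("wrist","w4.png"); ms=spotter.masks_of("wrist","block1")
for k in ms:
    g=toplane(c,k["centre"],20)[0]; p,f=fit([(c,k["mask"])],BLOCK,(g[0],g[1],-.28)); print(round(k["score"],2),k["centre"],np.round(im[k["mask"]].mean(0)),np.round(p,2),round(f,3))
legs((583.6,-299.5,32,-.22))
E
```

```text
t 13.0 tcp [ 584.2 -299.2  149.4] yaw -0.22 open 93.6 grip 0.0 F [ 0.4  0.7 -0.6]
0.95 [276.3, 309.4] [110.  67.  38.] [ 4.7228e+02 -2.7686e+02  1.7000e-01] 0.087
0.95 [184.6, 310.7] [134.  72.  87.] [ 480.29 -178.36    2.39] 0.51
0.83 [274.7, 195.0] [52. 33. 20.] [ 582.74 -299.92    2.9 ] 0.059
0.71 [369.0, 332.6] [73. 18. 14.] [ 4.1095e+02 -3.6966e+02  2.4000e-01] 0.619
0.69 [270.2, 55.0] [183.  38.  32.] [ 698.68 -321.83    1.55] 0.03
0.61 [280.9, 402.1] [32. 69. 30.] [ 322.44 -240.13    2.71] 0.158
[-0.007  0.02   0.981] az 0.002 -> [ 583.6 -299.5   32. ]
```

The placed block sits square with its front edge under the lip at (273,215). Grasping the second one.

>>> carry_out(plan=[0, 0, 0.35, 0, 0, 0, 1, 0, 0, 0.7, 0, 0, 0, 1, 0, 0, 0.98, 0, 0, 0, 1, 0, 0, 0.98, 0, 0, 0, 1, 0, 0, 0.98, 0, 0, 0, 0, 0, 0, 0.98, 0, 0, 0, 0, 0, 0, 0.98, 0, 0, 0, 0, 0, 0, 0.98, 0, 0, 0, 0, 0, 0, 0.98, 0, 0, 0, 0, 0, 0, 0.98, 0, 0, 0, 0, 0, 0, 0.98, 0, 0, 0, 0, 0, 0, 0.98, 0, 0, 0, 0])

```text
time_s: 14.3
eef_pos: [584.2, -299.5, 32.8]
tool_rot: [-3.123, 0.344, 0.0]
wrist_force: [-0.4, 0.4, -1.2]
opening: 33.6
grip_force: 0.0
```

>>> carry_out(plan=[0, 0, 0, 0, 0, 0, 0, 0, 0, 0, 0, 0, 0, 0, 0, 0, 0, 0, 0, 0, 0, 0, 0, 0, 0, 0, 0, 0, 0, 0, 0, 0, 0, 0, 0, 0, 0, 0, 0, 0, 0, 0, 0, 0, 0, 0, 0, 0, 0, 0, 0, -0.3, 0, 0, 0, 0, 0, 0, -0.6, 0, 0, 0, 0, 0, 0, -0.9, 0, 0, 0, 0, 0, 0, -0.9, 0, 0, 0, 0])

```text
time_s: 15.4
eef_pos: [586.6, -300.6, 145.9]
tool_rot: [3.121, -0.344, 0.011]
wrist_force: [-0.8, -0.1, -2.0]
opening: 21.6
grip_force: 30.0
```

```bash
python3 - <<'E'
from go import *
say()
x,y=fw(43,0); legs((x,y,140,-.04),(x,y,45,-.04)); print(fw(43,0))
E
```

```text
t 15.4 tcp [ 586.6 -300.6  145.9] yaw -0.22 open 21.6 grip 30.0 F [-0.8 -0.1 -2. ]
[-0.146 -0.966  0.012] az -0.114 -> [ 594.7 -183.7  144.4]
[ 0.029 -0.976  0.012] az 0.0 -> [602.9 -66.8 143. ]
[ 0.029 -0.976  0.012] az 0.0 -> [611.   50.2 141.5]
[ 0.029 -0.976  0.012] az 0.0 -> [619.2 167.1 140. ]
[ 0.    -0.     0.792] az -0.0 -> [619.2 167.1  45. ]
(np.float64(619.1656045864221), np.float64(167.08045862997474))
```

>>> carry_out(plan=[-0.07, -0.45, 0, 0, 0, -0.057, 0, -0.141, -0.966, 0, 0, 0, -0.114, 0, -0.141, -0.966, 0, 0, 0, -0.114, 0, -0.141, -0.966, 0, 0, 0, -0.114, 0])

```text
time_s: 15.8
eef_pos: [593.3, -178.8, 140.3]
tool_rot: [-3.14, 0.057, 0.001]
wrist_force: [0.0, -0.7, -0.7]
opening: 21.9
grip_force: 30.0
```

>>> carry_out(plan=[0.034, -0.976, 0, 0, 0, 0, 0, 0.034, -0.976, 0, 0, 0, 0, 0, 0.034, -0.976, 0, 0, 0, 0, 0])

```text
time_s: 16.1
eef_pos: [601.9, -61.4, 140.3]
tool_rot: [-3.139, 0.059, 0.001]
wrist_force: [1.0, 0.4, -1.5]
opening: 21.8
grip_force: 30.0
```

>>> carry_out(plan=[0.034, -0.976, 0, 0, 0, 0, 0, 0.034, -0.976, 0, 0, 0, 0, 0, 0.034, -0.976, 0, 0, 0, 0, 0])

```text
time_s: 16.4
eef_pos: [610.6, 55.8, 140.3]
tool_rot: [-3.139, 0.058, 0.001]
wrist_force: [-0.4, 0.9, -1.5]
opening: 21.7
grip_force: 30.0
```

>>> carry_out(plan=[0.034, -0.976, 0, 0, 0, 0, 0, 0.034, -0.976, 0, 0, 0, 0, 0, 0.034, -0.976, 0, 0, 0, 0, 0, 0.034, -0.976, 0, 0, 0, 0, 0, 0.034, -0.976, 0, 0, 0, 0, 0, 0.034, -0.976, 0, 0, 0, 0, 0])

```text
time_s: 17.0
eef_pos: [619.7, 165.6, 140.5]
tool_rot: [3.14, -0.068, -0.001]
wrist_force: [0.6, 0.1, -2.0]
opening: 21.5
grip_force: 30.0
```

```bash
python3 - <<'E'
from go import *
say()
x,y=fw(43,0); legs((x,y,44,-.04)); print(fw(43,0))
E
```

```text
t 17.0 tcp [619.7 165.6 140.5] yaw -0.043 open 21.5 grip 30.0 F [ 0.6  0.1 -2. ]
[-0.005 -0.012  0.804] az -0.002 -> [619.2 167.1  44. ]
(np.float64(619.1656045864221), np.float64(167.08045862997474))
```

>>> carry_out(plan=[0, -0.005, 0.3, 0, 0, 0, 0, 0, -0.005, 0.6, 0, 0, 0, 0, 0, -0.005, 0.73, 0, 0, 0, 0, 0, -0.005, 0.77, 0, 0, 0, 0, 0, -0.005, 0.79, 0, 0, 0, 0, 0, -0.005, 0.79, 0, 0, 0, 0])

```text
time_s: 17.6
eef_pos: [620.3, 168.4, 47.2]
tool_rot: [-3.14, 0.064, -0.002]
wrist_force: [-0.0, -0.0, -1.0]
opening: 21.7
grip_force: 30.0
```

>>> carry_out(plan=[0.03, 0, 0.01, 0, 0, 0, 0, 0.06, 0, 0.015, 0, 0, 0, 0, 0.09, 0, 0.015, 0, 0, 0, 0, 0.12, 0, 0.015, 0, 0, 0, 0, 0.15, 0, 0.015, 0, 0, 0, 0, 0.16, 0, 0.02, 0, 0, 0, 0, 0.17, 0, 0.022, 0, 0, 0, 0, 0.175, 0, 0.022, 0, 0, 0, 0])

```text
time_s: 18.4
eef_pos: [640.4, 167.6, 43.3]
tool_rot: [3.141, -0.064, -0.0]
wrist_force: [0.1, -1.2, -0.8]
opening: 21.9
grip_force: 30.0
```

>>> carry_out(plan=[0.008, 0, 0, 0, 0, 0, 0, 0.016, 0, 0.004, 0, 0, 0, 0, 0.02, 0, 0.004, 0, 0, 0, 0, 0.02, 0, 0.004, 0, 0, 0, 0])

```text
time_s: 18.8
eef_pos: [642.9, 167.6, 42.9]
tool_rot: [-3.141, 0.064, -0.0]
wrist_force: [-0.6, -1.2, -2.6]
opening: 21.6
grip_force: 30.0
```

>>> carry_out(plan=[0.008, 0, 0, 0, 0, 0, 0, 0.016, 0, 0, 0, 0, 0, 0, 0.016, 0, 0, 0, 0, 0, 0])

```text
time_s: 19.1
eef_pos: [643.3, 167.6, 42.8]
tool_rot: [3.141, -0.063, -0.004]
wrist_force: [-10.3, -0.6, 6.7]
opening: 22.0
grip_force: 30.0
```

>>> carry_out(plan=[0.008, 0, 0, 0, 0, 0, 0, 0.012, 0, 0, 0, 0, 0, 0, 0.012, 0, 0, 0, 0, 0, 0])

```text
time_s: 19.4
eef_pos: [643.4, 167.6, 42.9]
tool_rot: [3.14, -0.063, -0.008]
wrist_force: [-19.3, -0.3, 14.4]
opening: 22.2
grip_force: 30.0
```

>>> carry_out(plan=[-0.018, 0, 0, 0, 0, 0, 0, -0.018, 0, 0, 0, 0, 0, 0, -0.018, 0, 0, 0, 0, 0, 0.5, -0.018, 0, 0, 0, 0, 0, 0.5, -0.018, 0, 0, 0, 0, 0, 0.5, -0.018, 0, 0, 0, 0, 0, 0.5, -0.018, 0, 0, 0, 0, 0, 0.5, -0.018, 0, -0.2, 0, 0, 0, 0.5, -0.018, 0, -0.5, 0, 0, 0, 0.5, -0.018, 0, -0.9, 0, 0, 0, 1, -0.018, 0, -0.9, 0, 0, 0, 1])

```text
time_s: 20.5
eef_pos: [647.2, 168.5, 157.5]
tool_rot: [-3.138, 0.064, -0.013]
wrist_force: [0.4, -0.6, -0.5]
opening: 59.7
grip_force: 0.0
```

```bash
python3 - <<'E'
from go import *
say()
snap("wrist","w5.png")
legs((472.2,-276.9,150,.17),(472.2,-276.9,32,.17))
E
```

```text
t 20.5 tcp [647.2 168.5 157.5] yaw -0.041 open 59.7 grip 0.0 F [ 0.4 -0.6 -0.5]
[-0.324  0.941  0.009] az -0.134 -> [602.5  56.8 153.3]
[-0.514  0.852  0.009] az 0.0 -> [559.1 -54.4 152.2]
[-0.514  0.852  0.009] az 0.0 -> [ 515.6 -165.7  151.1]
[-0.514  0.852  0.009] az 0.0 -> [ 472.2 -276.9  150. ]
[0.    0.    0.983] az -0.0 -> [ 472.2 -276.9   32. ]
```

>>> carry_out(plan=[-0.15, 0.4, 0, 0, 0, -0.067, 0.7, -0.3, 0.941, 0, 0, 0, -0.134, 0.7, -0.3, 0.941, 0, 0, 0, -0.134, 0.7, -0.3, 0.941, 0, 0, 0, -0.134, 0.7])

```text
time_s: 20.95
eef_pos: [602.7, 52.3, 150.3]
tool_rot: [3.13, 0.258, -0.002]
wrist_force: [0.4, 0.7, -0.3]
opening: 65.7
grip_force: 0.0
```

>>> carry_out(plan=[-0.514, 0.852, 0, 0, 0, 0, 0.7, -0.514, 0.852, 0, 0, 0, 0, 0.7, -0.514, 0.852, 0, 0, 0, 0, 0.7])

```text
time_s: 21.25
eef_pos: [558.5, -58.5, 150.3]
tool_rot: [3.13, 0.26, -0.002]
wrist_force: [1.2, 0.0, 0.3]
opening: 65.9
grip_force: 0.0
```

>>> carry_out(plan=[-0.514, 0.852, 0, 0, 0, 0, 0.7, -0.514, 0.852, 0, 0, 0, 0, 0.7, -0.514, 0.852, 0, 0, 0, 0, 0.7])

```text
time_s: 21.55
eef_pos: [514.9, -169.8, 150.4]
tool_rot: [3.13, 0.26, -0.002]
wrist_force: [0.4, 0.4, -0.4]
opening: 66.0
grip_force: 0.0
```

>>> carry_out(plan=[-0.514, 0.852, 0, 0, 0, 0, 0.7, -0.514, 0.852, 0, 0, 0, 0, 0.7, -0.514, 0.852, 0, 0, 0, 0, 0.7, -0.514, 0.852, 0, 0, 0, 0, 0.7, -0.514, 0.852, 0, 0, 0, 0, 0.7])

```text
time_s: 22.05
eef_pos: [473.6, -276.6, 150.4]
tool_rot: [-3.13, -0.266, 0.0]
wrist_force: [-0.2, 0.3, -0.1]
opening: 65.6
grip_force: 0.0
```

```bash
python3 - <<'E'
from fit import *; from go import *
say()
c,im=snap("wrist","w6.png"); ms=spotter.masks_of("wrist","block1")
for k in ms:
    g=toplane(c,k["centre"],20)[0]; p,f=fit([(c,k["mask"])],BLOCK,(g[0],g[1],-.28)); print(round(k["score"],2),k["centre"],np.round(im[k["mask"]].mean(0)),np.round(p,2),round(f,3))
    if abs(p[0]-472)<20 and abs(p[1]+277)<20: legs((p[0],p[1],32,p[2]))
E
```

```text
t 22.05 tcp [ 473.6 -276.6  150.4] yaw 0.17 open 65.6 grip 0.0 F [-0.2  0.3 -0.1]
0.95 [271.5, 199.0] [85. 52. 30.] [ 4.7184e+02 -2.7669e+02  1.7000e-01] 0.026
[-0.018  0.004  0.988] az 0.001 -> [ 471.8 -276.7   32. ]
0.95 [374.7, 255.8] [81. 24. 18.] [ 422.05 -381.96    0.59] 0.639
0.77 [235.8, 304.4] [33. 79. 34.] [ 355.36 -256.64    2.6 ] 0.116
0.66 [155.9, 159.6] [172.  93. 114.] [ 486.45 -169.12   -1.14] 0.035
```

View pics/w6.png

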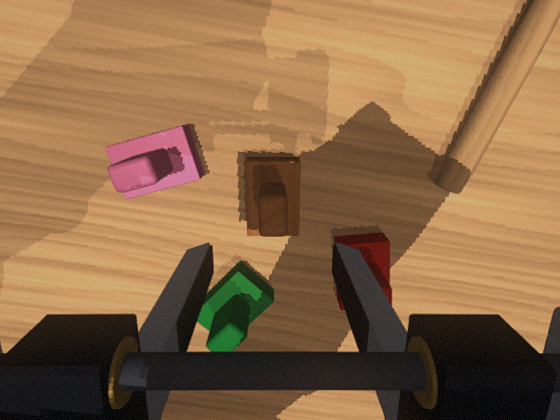

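The light brown block at (272,195) lies alone between the fingers, with pink (155,160), green (236,305) and red (365,270) clear. Grasping.

>>> carry_out(plan=[-0.018, 0.004, 0.35, 0, 0, 0, 0.7, -0.018, 0.004, 0.7, 0, 0, 0, 0.7, -0.018, 0.004, 0.98, 0, 0, 0, 0.7, -0.018, 0.004, 0.98, 0, 0, 0, 0.7, -0.018, 0.004, 0.98, 0, 0, 0, 0, -0.018, 0.004, 0.98, 0, 0, 0, 0, -0.018, 0.004, 0.98, 0, 0, 0, 0, -0.018, 0.004, 0.98, 0, 0, 0, 0, -0.018, 0.004, 0.98, 0, 0, 0, 0, -0.018, 0.004, 0.98, 0, 0, 0, 0, -0.018, 0.004, 0.98, 0, 0, 0, 0, -0.018, 0.004, 0.98, 0, 0, 0, 0])

```text
time_s: 23.35
eef_pos: [471.2, -278.4, 33.7]
tool_rot: [3.13, 0.267, 0.001]
wrist_force: [-1.2, 0.3, 7.9]
opening: 21.7
grip_force: 30.0
```

>>> carry_out(plan=[0, 0, 0, 0, 0, 0, 0, 0, 0, 0, 0, 0, 0, 0, 0, 0, 0, 0, 0, 0, 0, 0, 0, 0, 0, 0, 0, 0, 0, 0, -0.3, 0, 0, 0, 0, 0, 0, -0.6, 0, 0, 0, 0, 0, 0, -0.9, 0, 0, 0, 0, 0, 0, -0.9, 0, 0, 0, 0, 0, 0, -0.9, 0, 0, 0, 0])

```text
time_s: 24.25
eef_pos: [471.2, -278.5, 141.7]
tool_rot: [3.13, 0.267, 0.002]
wrist_force: [-0.2, -0.5, -2.4]
opening: 22.0
grip_force: 30.0
```

```bash
python3 - <<'E'
from go import *
say()
x,y=fw(43,75); legs((560,-60,141,-.04),(x,y,141,-.04),start=(471.8,-276.7,141,.17)); print(x,y)
E
```

```text
t 24.25 tcp [ 471.2 -278.5  141.7] yaw 0.17 open 22.0 grip 30.0 F [-0.2 -0.5 -2.4]
[ 0.515 -0.828 -0.   ] az 0.134 -> [ 515.9 -168.4  141. ]
[ 0.331 -0.917 -0.   ] az 0.0 -> [560. -60. 141.]
[ 0.139 -0.845 -0.   ] az -0.0 -> [580.7  40.7 141. ]
[ 0.139 -0.845 -0.   ] az 0.0 -> [601.4 141.3 141. ]
[ 0.139 -0.845 -0.   ] az 0.0 -> [622.2 242.  141. ]
622.1648046504197 242.02046662954808
```

>>> carry_out(plan=[0.26, -0.4, 0, 0, 0, 0.067, 0, 0.515, -0.828, 0, 0, 0, 0.134, 0, 0.515, -0.828, 0, 0, 0, 0.134, 0, 0.515, -0.828, 0, 0, 0, 0.134, 0])

```text
time_s: 24.65
eef_pos: [515.3, -166.5, 139.7]
tool_rot: [-3.14, 0.056, 0.003]
wrist_force: [-1.2, -1.0, -1.7]
opening: 21.9
grip_force: 30.0
```

>>> carry_out(plan=[0.331, -0.917, 0, 0, 0, 0, 0, 0.331, -0.917, 0, 0, 0, 0, 0, 0.331, -0.917, 0, 0, 0, 0, 0])

```text
time_s: 24.95
eef_pos: [559.8, -57.7, 140.1]
tool_rot: [-3.14, 0.058, 0.002]
wrist_force: [0.7, 0.1, -0.8]
opening: 21.6
grip_force: 30.0
```

>>> carry_out(plan=[0.139, -0.845, 0, 0, 0, 0, 0, 0.139, -0.845, 0, 0, 0, 0, 0, 0.139, -0.845, 0, 0, 0, 0, 0])

```text
time_s: 25.25
eef_pos: [580.0, 45.0, 140.0]
tool_rot: [-3.139, 0.053, 0.002]
wrist_force: [0.8, 0.6, -0.5]
opening: 21.7
grip_force: 30.0
```

>>> carry_out(plan=[0.139, -0.845, 0, 0, 0, 0, 0, 0.139, -0.845, 0, 0, 0, 0, 0, 0.139, -0.845, 0, 0, 0, 0, 0])

```text
time_s: 25.55
eef_pos: [600.5, 145.7, 139.9]
tool_rot: [-3.139, 0.053, 0.002]
wrist_force: [0.0, 0.7, -1.7]
opening: 22.3
grip_force: 30.0
```

>>> carry_out(plan=[0.139, -0.845, 0, 0, 0, 0, 0, 0.139, -0.845, 0, 0, 0, 0, 0, 0.139, -0.845, 0, 0, 0, 0, 0, 0.139, -0.845, 0, 0, 0, 0, 0, 0.139, -0.845, 0, 0, 0, 0, 0, 0.139, -0.845, 0, 0, 0, 0, 0])

```text
time_s: 26.15
eef_pos: [621.7, 238.0, 140.9]
tool_rot: [3.14, -0.067, -0.001]
wrist_force: [0.3, -0.3, -0.5]
opening: 21.7
grip_force: 30.0
```

```bash
python3 - <<'E'
from go import *
say()
x,y=fw(43,75); legs((x,y,46,-.04))
E
```

```text
t 26.15 tcp [621.7 238.  140.9] yaw -0.043 open 21.7 grip 30.0 F [ 0.3 -0.3 -0.5]
[ 0.002 -0.033  0.791] az -0.002 -> [622.2 242.   46. ]
```

>>> carry_out(plan=[0.002, -0.02, 0.3, 0, 0, 0, 0, 0.002, -0.02, 0.6, 0, 0, 0, 0, 0.002, -0.02, 0.73, 0, 0, 0, 0, 0.002, -0.02, 0.77, 0, 0, 0, 0, 0.002, -0.02, 0.785, 0, 0, 0, 0, 0.002, -0.02, 0.785, 0, 0, 0, 0])

```text
time_s: 26.75
eef_pos: [622.7, 242.7, 48.4]
tool_rot: [-3.14, 0.064, -0.002]
wrist_force: [0.2, -0.2, -1.7]
opening: 22.3
grip_force: 30.0
```

>>> carry_out(plan=[0.03, 0, 0.01, 0, 0, 0, 0, 0.06, 0, 0.015, 0, 0, 0, 0, 0.09, 0, 0.015, 0, 0, 0, 0, 0.12, 0, 0.015, 0, 0, 0, 0, 0.15, 0, 0.015, 0, 0, 0, 0, 0.16, 0, 0.015, 0, 0, 0, 0, 0.165, 0, 0.015, 0, 0, 0, 0])

```text
time_s: 27.45
eef_pos: [641.8, 241.9, 45.2]
tool_rot: [-3.141, 0.064, 0.0]
wrist_force: [0.2, -1.0, -1.2]
opening: 21.9
grip_force: 30.0
```

>>> carry_out(plan=[0.008, 0, 0, 0, 0, 0, 0, 0.016, 0, 0.004, 0, 0, 0, 0, 0.02, 0, 0.004, 0, 0, 0, 0, 0.02, 0, 0.004, 0, 0, 0, 0])

```text
time_s: 27.85
eef_pos: [644.1, 241.8, 44.8]
tool_rot: [-3.141, 0.064, 0.0]
wrist_force: [-0.1, -0.4, -1.2]
opening: 21.9
grip_force: 30.0
```

>>> carry_out(plan=[0.008, 0, 0, 0, 0, 0, 0, 0.012, 0, 0, 0, 0, 0, 0, 0.012, 0, 0, 0, 0, 0, 0])

```text
time_s: 28.15
eef_pos: [644.4, 241.8, 44.6]
tool_rot: [3.141, -0.063, -0.003]
wrist_force: [-5.2, 0.4, 1.7]
opening: 22.3
grip_force: 30.0
```

>>> carry_out(plan=[0.004, 0, 0.008, 0, 0, 0, 0, 0.012, 0, 0.008, 0, 0, 0, 0, 0.016, 0, 0.008, 0, 0, 0, 0, 0.016, 0, 0.008, 0, 0, 0, 0])

```text
time_s: 28.55
eef_pos: [644.6, 242.0, 43.9]
tool_rot: [3.14, -0.063, -0.008]
wrist_force: [-19.2, -1.9, 14.0]
opening: 22.0
grip_force: 30.0
```

>>> carry_out(plan=[-0.02, 0, 0, 0, 0, 0, 0, -0.02, 0, 0, 0, 0, 0, 0, -0.02, 0, 0, 0, 0, 0, 0.5, -0.02, 0, 0, 0, 0, 0, 0.5, -0.02, 0, 0, 0, 0, 0, 0.5, -0.02, 0, 0, 0, 0, 0, 0.5, -0.02, 0, 0, 0, 0, 0, 0.5, -0.02, 0, -0.2, 0, 0, 0, 0.5, -0.02, 0, -0.5, 0, 0, 0, 0.5, -0.02, 0, -0.9, 0, 0, 0, 0.5, -0.02, 0, -0.9, 0, 0, 0, 0.5])

```text
time_s: 29.65
eef_pos: [648.1, 243.1, 158.7]
tool_rot: [-3.137, 0.064, -0.013]
wrist_force: [1.6, 0.2, 0.5]
opening: 47.2
grip_force: 0.0
```

```bash
python3 - <<'E'
from go import *
say()
x,y=fw(-25,40); legs((x,y,240,-.04)); print(x,y)
E
```

```text
t 29.65 tcp [648.1 243.1 158.7] yaw -0.041 open 47.2 grip 0.0 F [1.6 0.2 0.5]
[-0.782  0.31  -0.677] az -0.0 -> [552.8 209.8 240. ]
552.819570700941 209.767737621105
```

>>> carry_out(plan=[-0.3, 0.15, -0.3, 0, 0, 0, 1, -0.6, 0.25, -0.6, 0, 0, 0, 1, -0.85, 0.35, -0.85, 0, 0, 0, 1, -0.85, 0.35, -0.85, 0, 0, 0, 1, -0.85, 0.35, -0.85, 0, 0, 0, 1, -0.85, 0.35, -0.85, 0, 0, 0, 1])

```text
time_s: 30.25
eef_pos: [541.7, 203.9, 253.1]
tool_rot: [3.141, -0.064, -0.001]
wrist_force: [0.2, 1.1, -0.1]
opening: 91.4
grip_force: 0.0
```

```bash
python3 - <<'E'
from fit import *; from go import *
say(); print(np.round(status.get_obs()["joints"],2))
c,im=snap("wrist","w7.png")
for n,z in [("slot",88),("home",10),("holder",52),("key",56)]:
    for k in spotter.landmark_of("wrist",n): print(n,round(k["score"],2),np.round(k["centre"],1),np.round(toplane(c,k["centre"],z)[0],1))
print(fw(-84.5,0),fw(-85,85))
for k in spotter.masks_of("wrist","block1"):
    print(k["score"],k["centre"])
q=lambda x,y,z:np.round(topx(c,[[*fw(x,y),z]])[0],1)
print("slot corners",[q(-84.5+a,b,88) for a in(-28,28) for b in(-9,9)], "housing",[q(a,b,88) for a in(-125,-44) for b in(-30,30)],"holder",[q(-85+a,85+b,52) for a in(-22,22) for b in(-22,22)],"lip", [q(86,b,46) for b in (-140,140)])
E
```

```text
t 30.25 tcp [541.7 203.9 253.1] yaw -0.041 open 91.4 grip 0.0 F [ 0.2  1.1 -0.1]
[-0.31  0.24 -0.19  1.76  0.05  1.15 -2.13]
slot 0.63 [309.1 229.6] [494.9 168.3  88. ]
key 0.61 [229.3 211.3] [507.9 253.9  56. ]
(np.float64(491.7675909871474), np.float64(172.1790987387706)) (np.float64(494.6670843396808), np.float64(257.131102472047))
0.93 [554.1, 209.1]
0.86 [300.7, 87.2]
0.66 [305.7, 148.8]
0.64 [371.7, 90.4]
0.58 [233.6, 90.0]
slot corners [array([313.2, 257.3]), array([296.2, 257.3]), array([315. , 206.8]), array([297.3, 206.8])] housing [array([332.5, 268. ]), array([276.4, 268. ]), array([336.4, 194.9]), array([276.6, 194.9])] holder [array([247.5, 239.5]), array([209.3, 239.5]), array([246.7, 202.9]), array([207.3, 202.9])] lip [array([446.2,  58.8]), array([167.5,  59.2])]
```

View pics/w7.png

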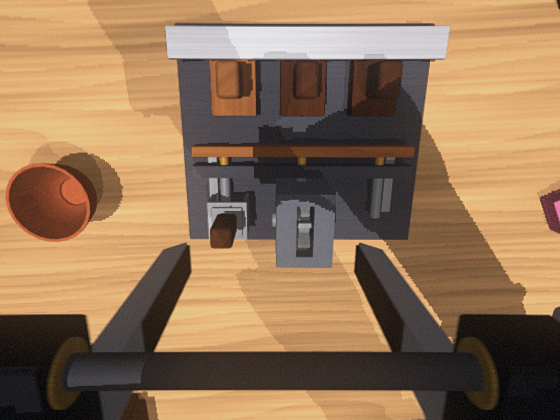

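All three blocks sit square with their fronts under the lip, at (233,90), (303,88) and (375,90). The slot corners match the prediction within 2 px. I now need the wheel angle from an enlarged slot crop.

```bash
python3 - <<'E'
from fit import *; from go import *
say()
c,im=snap("wrist"); x0,y0=270,190
cv2.imwrite("pics/slot8.png",cv2.resize(im[y0:y0+85,x0:x0+75],None,fx=7,fy=7,interpolation=cv2.INTER_CUBIC)[:,:,::-1])
q=lambda x,y,z:(topx(c,[[*fw(x,y),z]])[0]-[x0,y0]+.5)*7
def mid(z): return [round(float(q(-84.5+a,0,z)[1])) for a in (-28,-20,-10,0,10,20,28)]
print("rows for x -28,-20,-10,0,10,20,28: z82",mid(82),"z72",mid(72),"z62",mid(62))
# predicted tooth-tip rows for wheel angle
for t in range(0,45,5):
    print(t,[ (a+t,[int(q(-84.5+36*np.sin(np.radians(a+t))+s*2.5*np.cos(np.radians(a+t)),0,46+36*np.cos(np.radians(a+t))-s*2.5*np.sin(np.radians(a+t)))[1]) for s in(-1,1)]) for a in (-45,0)])
for r in (142,145,147,150,155): 
    p=toplane(c,(330,r),34)[0]; print(r, round(float((p[:2]-FX[:2])@[np.cos(FX[2]),np.sin(FX[2])]),1))
E
```

```text
t 30.55 tcp [541.5 203.9 253. ] yaw -0.04 open 94.0 grip 0.0 F [ 0.2 -0.2  0.2]
rows for x -28,-20,-10,0,10,20,28: z82 [456, 408, 347, 286, 223, 159, 107] z72 [429, 382, 323, 262, 201, 139, 88] z62 [404, 358, 300, 240, 180, 119, 70]
0 [(-45, [418, 407]), (0, [301, 269])]
5 [(-40, [412, 397]), (5, [281, 249])]
10 [(-35, [403, 386]), (10, [261, 228])]
15 [(-30, [393, 373]), (15, [240, 207])]
20 [(-25, [381, 359]), (20, [220, 186])]
25 [(-20, [368, 343]), (25, [199, 165])]
30 [(-15, [353, 326]), (30, [178, 145])]
35 [(-10, [336, 308]), (35, [157, 125])]
40 [(-5, [319, 289]), (40, [137, 106])]
142 2.0
145 -1.3
147 -3.6
150 -6.9
155 -12.5
```

View pics/slot8.png

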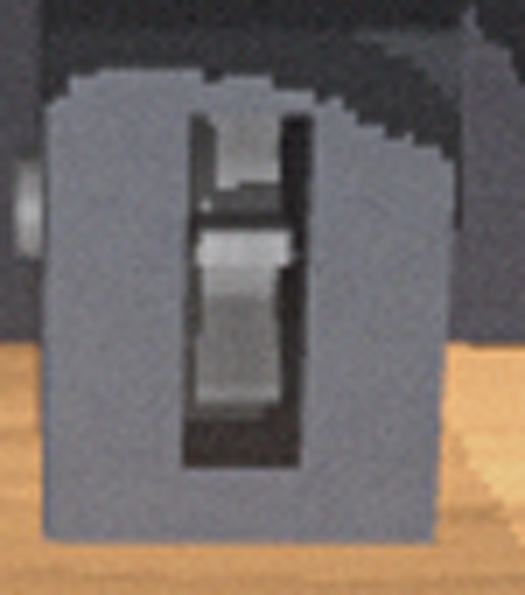

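The upright tooth's tip spans crop rows 232–268, so the wheel angle is about 10° and the next tooth is at −35°. The face is near x −3, so the jaw is open. Now going for the key, with the fingers closing along frame x.

```bash
python3 - <<'E'
from go import *
x,y=fw(-85,85); legs((x,y,150,1.53),(x,y,62,1.53))
E
```

```text
[-0.407 -0.427  0.86 ] az -1.0 -> [494.7 257.1 150. ]
[0.    0.    0.733] az 0.0 -> [494.7 257.1  62. ]
```

>>> carry_out(plan=[-0.2, -0.21, 0, 0, 0, -0.1, 1, -0.407, -0.427, 0, 0, 0, -0.19, 1, -0.407, -0.427, 0, 0, 0, -0.28, 1, -0.407, -0.427, 0, 0, 0, -0.38, 1, -0.407, -0.427, 0, 0, 0, -0.47, 1, -0.407, -0.427, 0, 0, 0, -0.57, 1, -0.407, -0.427, 0.2, 0, 0, -0.66, 1, -0.407, -0.427, 0.4, 0, 0, -0.76, 1, -0.407, -0.427, 0.6, 0, 0, -0.85, 1, -0.407, -0.427, 0.86, 0, 0, -0.95, 1, -0.407, -0.427, 0.86, 0, 0, -1, 1, -0.407, -0.427, 0.86, 0, 0, -1, 1])

```text
time_s: 31.8
eef_pos: [494.4, 256.9, 149.7]
tool_rot: [-2.264, -2.177, 0.002]
wrist_force: [-0.0, 0.6, 1.2]
opening: 93.9
grip_force: 0.0
```

```bash
python3 - <<'E'
from fit import *; from go import *
say()
c,im=snap("wrist")
ov=im.copy()
hx,hy=fw(-85,85)
for b in [box(-11,11,-11,11,56,106),box(-17,17,-17,17,52,56),box(-22,22,-22,22,0,52)]:
    q=topx(c,place(b,(hx,hy,-.04))); cv2.polylines(ov,[cv2.convexHull(np.round(q).astype(np.int32))],True,(0,255,0),1)
cv2.imwrite("pics/w8.png",ov[:,:,::-1])
x,y=fw(-85,85); legs((x,y,62,1.53))
E
```

```text
t 31.8 tcp [494.4 256.9 149.7] yaw 1.532 open 93.9 grip 0.0 F [-0.   0.6  1.2]
[-0.    -0.001  0.737] az -0.001 -> [494.7 257.1  62. ]
```

View pics/w8.png

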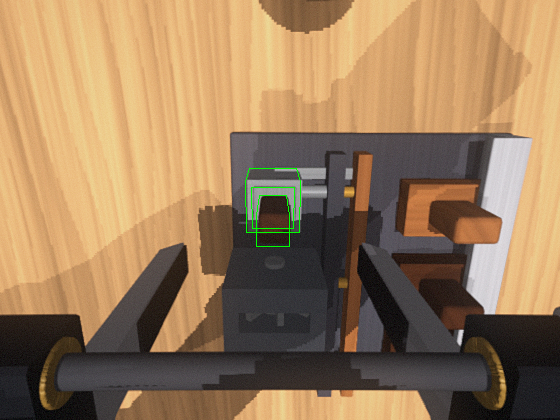

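The key overlay fits the picture (handle at (273,220)). Descending and gripping the handle.

>>> carry_out(plan=[0, 0, 0.3, 0, 0, 0, 1, 0, 0, 0.6, 0, 0, 0, 1, 0, 0, 0.735, 0, 0, 0, 1, 0, 0, 0.735, 0, 0, 0, 1, 0, 0, 0.735, 0, 0, 0, 0, 0, 0, 0.735, 0, 0, 0, 0, 0, 0, 0.735, 0, 0, 0, 0, 0, 0, 0.735, 0, 0, 0, 0, 0, 0, 0.735, 0, 0, 0, 0, 0, 0, 0.735, 0, 0, 0, 0, 0, 0, 0.735, 0, 0, 0, 0, 0, 0, 0.735, 0, 0, 0, 0], grip_force=50)

```text
time_s: 33.05
eef_pos: [494.7, 257.1, 62.5]
tool_rot: [-2.266, -2.176, 0.0]
wrist_force: [0.5, 0.2, -0.6]
opening: 33.3
grip_force: 0.0
```

>>> carry_out(plan=[0, 0, 0, 0, 0, 0, 0, 0, 0, 0, 0, 0, 0, 0, 0, 0, 0, 0, 0, 0, 0, 0, 0, 0, 0, 0, 0, 0, 0, 0, 0, 0, 0, 0, 0, 0, 0, 0, 0, 0, 0, 0, 0, 0, 0, 0, 0, 0, 0, 0, 0, 0, 0, 0, 0, 0])

```text
time_s: 33.85
eef_pos: [494.6, 257.1, 62.4]
tool_rot: [-2.266, -2.176, 0.0]
wrist_force: [0.2, 0.5, -1.0]
opening: 21.7
grip_force: 50.0
```

```bash
python3 - <<'E'
from go import *
say()
print(fw(-85,85)); p,_,_=cur(); x,y=fw(-84.5-7,0)
legs((p[0],p[1],145,1.53),(x,y,145,1.53))
E
```

```text
t 33.85 tcp [494.6 257.1  62.4] yaw 1.53 open 21.7 grip 50.0 F [ 0.2  0.5 -1. ]
(np.float64(494.6670843396808), np.float64(257.131102472047))
[ 0.     0.    -0.688] az 0.0 -> [494.6 257.1 145. ]
[-0.708 -0.053 -0.   ] az -0.0 -> [484.8 172.5 145. ]
```

>>> carry_out(plan=[0, 0, -0.2, 0, 0, 0, 0, 0, 0, -0.45, 0, 0, 0, 0, 0, 0, -0.69, 0, 0, 0, 0, 0, 0, -0.69, 0, 0, 0, 0, 0, 0, -0.69, 0, 0, 0, 0])

```text
time_s: 34.35
eef_pos: [494.9, 257.0, 145.5]
tool_rot: [2.266, 2.175, 0.001]
wrist_force: [-0.2, 0.4, -0.9]
opening: 22.1
grip_force: 50.0
```

>>> carry_out(plan=[-0.25, -0.02, 0, 0, 0, 0, 0, -0.5, -0.04, 0, 0, 0, 0, 0, -0.708, -0.053, 0, 0, 0, 0, 0, -0.708, -0.053, 0, 0, 0, 0, 0, -0.708, -0.053, 0, 0, 0, 0, 0])

```text
time_s: 34.85
eef_pos: [484.5, 172.1, 144.5]
tool_rot: [-2.267, -2.175, 0.002]
wrist_force: [-0.6, 0.6, -1.0]
opening: 22.1
grip_force: 50.0
```

```bash
python3 - <<'E'
from fit import *; from go import *
say()
c,im=snap("wrist"); ov=im.copy()
p,_,_=cur(); 
for b,z in [(box(-3,3,-5,5,0,36),0),(box(-17,17,-17,17,36,40),0)]:
    q=topx(c,place(b,(p[0],p[1],-.04),z=p[2]-46.4)); cv2.polylines(ov,[cv2.convexHull(np.round(q).astype(np.int32))],True,(0,255,0),1)
sx,sy=fw(-84.5,0)
q=topx(c,place(np.array([[-28,-9,88],[28,-9,88],[28,9,88],[-28,9,88.]]),(sx,sy,-.04))); cv2.polylines(ov,[np.round(q).astype(np.int32)],True,(255,0,0),1)
a=np.round(q.mean(0)).astype(int); print(a)
y0=max(0,a[1]-70);x0=max(0,a[0]-100)
cv2.imwrite("pics/w9.png",cv2.resize(ov[y0:y0+150,x0:x0+200],None,fx=4,fy=4,interpolation=cv2.INTER_CUBIC)[:,:,::-1])
x,y=fw(-84.5-7,0); legs((x,y,118.4,1.53))
E
```

```text
t 34.85 tcp [484.5 172.1 144.5] yaw 1.529 open 22.1 grip 50.0 F [-0.6  0.6 -1. ]
[282 224]
[-0.004  0.002  0.218] az 0.0 -> [484.8 172.5 118.4]
```

View pics/w9.png

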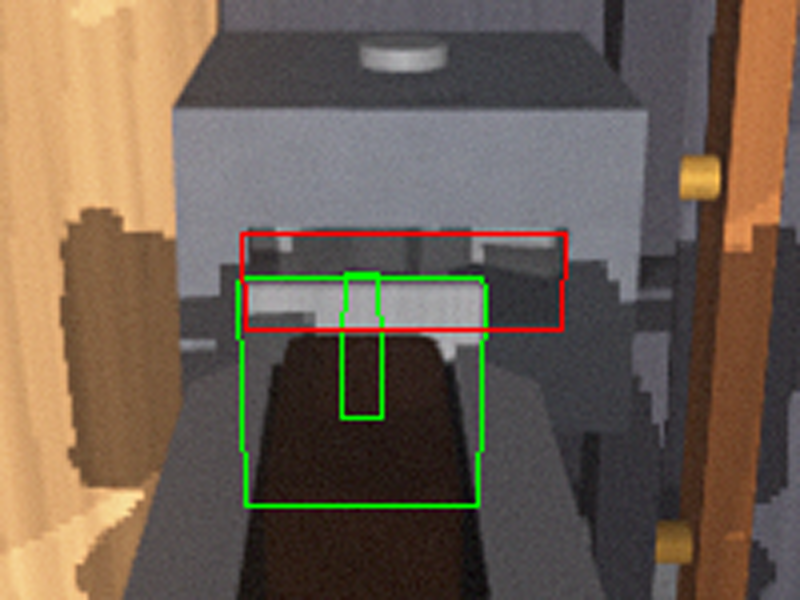

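The overlay agrees: the flange outline (240–485, 280) and slot outline (243–566, 232–330) both match, so the key is centred. Lowering into the slot.

>>> carry_out(plan=[0, 0.002, 0.05, 0, 0, 0, 0, 0, 0.002, 0.1, 0, 0, 0, 0, 0, 0.002, 0.15, 0, 0, 0, 0, 0, 0.002, 0.2, 0, 0, 0, 0, 0, 0.002, 0.22, 0, 0, 0, 0, 0, 0.002, 0.22, 0, 0, 0, 0])

```text
time_s: 35.5
eef_pos: [484.9, 172.5, 118.4]
tool_rot: [-2.266, -2.176, 0.001]
wrist_force: [-0.3, 0.2, -2.1]
opening: 22.0
grip_force: 50.0
```

>>> carry_out(plan=[0, 0.04, 0, 0, 0, 0, 0, 0, 0.08, 0, 0, 0, 0, 0, 0, 0.12, 0, 0, 0, 0, 0, 0, 0.159, 0, 0, 0, 0, 0, 0, 0.159, 0, 0, 0, 0, 0, 0, 0.159, 0, 0, 0, 0, 0])

```text
time_s: 36.1
eef_pos: [504.5, 171.6, 119.0]
tool_rot: [2.266, 2.176, 0.001]
wrist_force: [-0.9, -1.1, -0.8]
opening: 21.6
grip_force: 50.0
```

```bash
python3 - <<'E'
from go import *
say(); print(fw(-84.5+12.1,0))
E
```

```text
t 36.1 tcp [504.5 171.6 119. ] yaw 1.53 open 21.6 grip 50.0 F [-0.9 -1.1 -0.8]
(np.float64(503.85791227774524), np.float64(171.69522779511232))
```

>>> carry_out(plan=[0, 0, -0.1, 0, 0, 0, 0, 0, 0, -0.2, 0, 0, 0, 0, 0, -0.13, -0.2, 0, 0, 0, 0, 0, -0.244, -0.2, 0, 0, 0, 0, 0, -0.244, -0.2, 0, 0, 0, 0, 0, -0.244, -0.1, 0, 0, 0, 0, 0, -0.244, 0, 0, 0, 0, 0, 0, -0.244, 0, 0, 0, 0, 0, 0, -0.16, 0, 0, 0, 0, 0, 0, -0.08, 0, 0, 0, 0, 0, 0, 0, 0, 0, 0, 0, 0, 0, 0, 0, 0, 0, 0, 0])

```text
time_s: 37.3
eef_pos: [505.7, 171.6, 118.8]
tool_rot: [-2.267, -2.175, -0.001]
wrist_force: [0.6, -0.5, -0.5]
opening: 21.4
grip_force: 50.0
```

```bash
cat > face.py <<'E'
from fit import *; from go import *
def faceedge():
    c,im=snap("wrist"); xs=np.arange(-30,60,.25); out=[]
    for y in (20,35,45,55,65,95,105):
        q=topx(c,[[*fw(x,y),34] for x in xs]).astype(np.float32)
        if (q<2).any() or (q[:,0]>557).any() or (q[:,1]>417).any(): continue
        s=cv2.remap(im,q[None,:,0],q[None,:,1],cv2.INTER_LINEAR)[0].astype(float)
        w=s[:,0]>1.35*s[:,2]+5
        w=cv2.morphologyEx(w.astype(np.uint8)[:,None],cv2.MORPH_OPEN,np.ones((9,1)))[:,0]
        n,l=cv2.connectedComponents(w[:,None].astype(np.uint8)); 
        out.append((y,[(round(xs[np.where(l[:,0]==i)[0][0]],1),round(xs[np.where(l[:,0]==i)[0][-1]],1)) for i in range(1,n)]))
    return out
if __name__=="__main__":
    say()
    for o in faceedge(): print(o[0],[(float(a),float(b)) for a,b in o[1]])
E
python3 face.py
```

```text
t 37.3 tcp [505.7 171.6 118.8] yaw 1.529 open 21.4 grip 50.0 F [ 0.6 -0.5 -0.5]
20 [(-11.2, 5.0), (23.2, 59.8)]
35 [(-11.5, 5.0)]
45 [(-11.2, 5.0)]
55 [(-11.2, 5.0), (23.5, 59.8)]
65 [(-11.5, 5.0), (22.5, 59.8)]
95 [(-16.8, 5.0), (23.0, 59.8)]
105 [(-10.2, 5.2)]
```

>>> carry_out(plan=[0, 0, -0.1, 0, 0, 0, 0, 0, 0, -0.2, 0, 0, 0, 0, 0, -0.13, -0.2, 0, 0, 0, 0, 0, -0.244, -0.2, 0, 0, 0, 0, 0, -0.244, -0.2, 0, 0, 0, 0, 0, -0.244, -0.1, 0, 0, 0, 0, 0, -0.244, 0, 0, 0, 0, 0, 0, -0.244, 0, 0, 0, 0, 0, 0, -0.16, 0, 0, 0, 0, 0, 0, -0.08, 0, 0, 0, 0, 0, 0, 0, 0, 0, 0, 0, 0, 0, 0, 0, 0, 0, 0, 0])

```text
time_s: 38.55
eef_pos: [505.7, 171.6, 118.8]
tool_rot: [-2.267, -2.175, -0.001]
wrist_force: [-0.0, 0.4, -1.1]
opening: 21.9
grip_force: 50.0
```

>>> carry_out(plan=[0, 0, -0.1, 0, 0, 0, 0, 0, 0, -0.2, 0, 0, 0, 0, 0, -0.13, -0.2, 0, 0, 0, 0, 0, -0.244, -0.2, 0, 0, 0, 0, 0, -0.244, -0.2, 0, 0, 0, 0, 0, -0.244, -0.1, 0, 0, 0, 0, 0, -0.244, 0, 0, 0, 0, 0, 0, -0.244, 0, 0, 0, 0, 0, 0, -0.16, 0, 0, 0, 0, 0, 0, -0.08, 0, 0, 0, 0, 0, 0, 0, 0, 0, 0, 0, 0, 0, 0, 0, 0, 0, 0, 0])

```text
time_s: 39.75
eef_pos: [505.8, 171.6, 118.9]
tool_rot: [-2.267, -2.175, -0.001]
wrist_force: [-0.7, 0.1, -1.2]
opening: 22.2
grip_force: 50.0
```

```bash
python3 face.py
```

```text
t 39.75 tcp [505.8 171.6 118.9] yaw 1.529 open 22.2 grip 50.0 F [-0.7  0.1 -1.2]
20 [(-2.5, 14.2), (23.0, 59.8)]
35 [(-2.8, 14.2)]
45 [(-2.5, 14.2)]
55 [(-2.5, 14.5), (23.5, 59.8)]
65 [(-2.5, 14.5), (22.5, 59.8)]
95 [(-7.2, 14.5), (22.8, 59.8)]
105 [(-2.5, 14.5)]
```

>>> carry_out(plan=[0, 0, -0.1, 0, 0, 0, 0, 0, 0, -0.2, 0, 0, 0, 0, 0, -0.13, -0.2, 0, 0, 0, 0, 0, -0.244, -0.2, 0, 0, 0, 0, 0, -0.244, -0.2, 0, 0, 0, 0, 0, -0.244, -0.1, 0, 0, 0, 0, 0, -0.244, 0, 0, 0, 0, 0, 0, -0.244, 0, 0, 0, 0, 0, 0, -0.16, 0, 0, 0, 0, 0, 0, -0.08, 0, 0, 0, 0, 0, 0, 0, 0, 0, 0, 0, 0, 0, 0, 0, 0, 0, 0, 0])

```text
time_s: 41.0
eef_pos: [505.7, 171.6, 118.9]
tool_rot: [-2.267, -2.175, -0.001]
wrist_force: [-0.3, -0.3, -0.6]
opening: 21.9
grip_force: 50.0
```

>>> carry_out(plan=[0, 0, -0.1, 0, 0, 0, 0, 0, 0, -0.2, 0, 0, 0, 0, 0, -0.13, -0.2, 0, 0, 0, 0, 0, -0.244, -0.2, 0, 0, 0, 0, 0, -0.244, -0.2, 0, 0, 0, 0, 0, -0.244, -0.1, 0, 0, 0, 0, 0, -0.244, 0, 0, 0, 0, 0, 0, -0.244, 0, 0, 0, 0, 0, 0, -0.16, 0, 0, 0, 0, 0, 0, -0.08, 0, 0, 0, 0, 0, 0, 0, 0, 0, 0, 0, 0, 0, 0, 0, 0, 0, 0, 0])

```text
time_s: 42.2
eef_pos: [505.8, 171.6, 118.9]
tool_rot: [-2.267, -2.175, -0.001]
wrist_force: [-1.0, -0.2, -0.4]
opening: 21.7
grip_force: 50.0
```

```bash
python3 face.py
```

```text
t 42.2 tcp [505.8 171.6 118.9] yaw 1.529 open 21.7 grip 50.0 F [-1.  -0.2 -0.4]
20 [(6.2, 59.8)]
35 [(6.0, 23.8)]
45 [(6.0, 23.8)]
55 [(6.2, 59.8)]
65 [(6.2, 59.8)]
95 [(2.2, 59.8)]
105 [(6.5, 24.0)]
```

>>> carry_out(plan=[0, 0, -0.1, 0, 0, 0, 0, 0, 0, -0.2, 0, 0, 0, 0, 0, -0.13, -0.2, 0, 0, 0, 0, 0, -0.244, -0.2, 0, 0, 0, 0, 0, -0.244, -0.2, 0, 0, 0, 0, 0, -0.244, -0.1, 0, 0, 0, 0, 0, -0.244, 0, 0, 0, 0, 0, 0, -0.244, 0, 0, 0, 0, 0, 0, -0.16, 0, 0, 0, 0, 0, 0, -0.08, 0, 0, 0, 0, 0, 0, 0, 0, 0, 0, 0, 0, 0, 0, 0, 0, 0, 0, 0])

```text
time_s: 43.45
eef_pos: [505.7, 171.6, 118.9]
tool_rot: [-2.267, -2.175, -0.001]
wrist_force: [0.3, -0.6, -0.2]
opening: 21.9
grip_force: 50.0
```

```bash
python3 face.py; python3 - <<'E'
from h import *
_,a=snap("wrist"); _,b=snap("scene")
b=cv2.resize(b[190:345,215:375],None,fx=2.58,fy=2.71,interpolation=cv2.INTER_CUBIC)
cv2.imwrite("pics/w10.png",np.hstack([a[:,200:560],b[:420,:420]])[:,:,::-1])
E
```

```text
t 43.45 tcp [505.7 171.6 118.9] yaw 1.529 open 21.9 grip 50.0 F [ 0.3 -0.6 -0.2]
20 [(10.2, 59.8)]
35 [(10.2, 28.5)]
45 [(10.5, 28.5)]
55 [(10.5, 59.8)]
65 [(10.2, 59.8)]
95 [(6.8, 59.8)]
105 [(10.5, 28.8)]
```

View pics/w10.png

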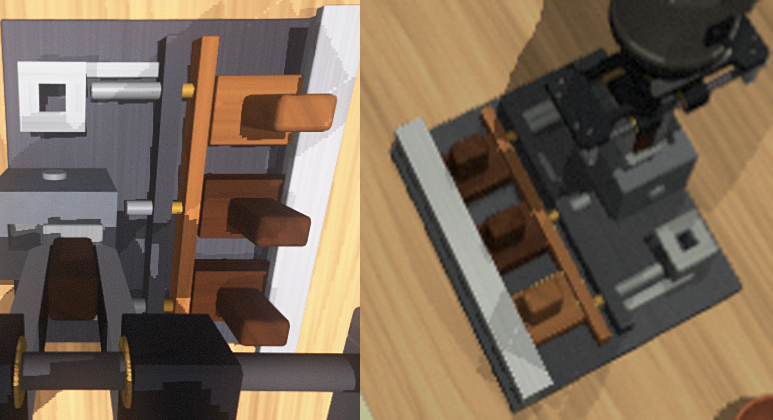

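The blocks stand square under the lip, with handles at left-hand pixels (303,110), (268,222) and (250,310), and the jaw face is just short of them. One full stroke, then a short one.

>>> carry_out(plan=[0, 0, -0.1, 0, 0, 0, 0, 0, 0, -0.2, 0, 0, 0, 0, 0, -0.13, -0.2, 0, 0, 0, 0, 0, -0.244, -0.2, 0, 0, 0, 0, 0, -0.244, -0.2, 0, 0, 0, 0, 0, -0.244, -0.1, 0, 0, 0, 0, 0, -0.244, 0, 0, 0, 0, 0, 0, -0.244, 0, 0, 0, 0, 0, 0, -0.16, 0, 0, 0, 0, 0, 0, -0.08, 0, 0, 0, 0, 0, 0, 0, 0, 0, 0, 0, 0, 0, 0, 0, 0, 0, 0, 0])

```text
time_s: 44.8
eef_pos: [505.6, 171.6, 118.8]
tool_rot: [-2.267, -2.175, -0.0]
wrist_force: [-1.1, -0.4, -0.1]
opening: 22.0
grip_force: 50.0
```

```bash
python3 face.py
```

```text
t 44.8 tcp [505.6 171.6 118.8] yaw 1.529 open 22.0 grip 50.0 F [-1.1 -0.4 -0.1]
20 [(12.2, 59.8)]
35 [(12.2, 30.5)]
45 [(12.5, 30.5)]
55 [(12.2, 59.8)]
65 [(12.2, 59.8)]
95 [(11.5, 59.8)]
105 [(12.5, 30.8)]
```

>>> carry_out(plan=[0, 0, -0.1, 0, 0, 0, 0, 0, 0, -0.2, 0, 0, 0, 0, 0, -0.13, -0.2, 0, 0, 0, 0, 0, -0.244, -0.2, 0, 0, 0, 0, 0, -0.244, -0.2, 0, 0, 0, 0, 0, -0.244, -0.1, 0, 0, 0, 0, 0, -0.244, 0, 0, 0, 0, 0, 0, -0.244, 0, 0, 0, 0, 0, 0, -0.2, 0, 0, 0, 0, 0, 0, -0.15, 0, 0, 0, 0, 0, 0, -0.12, 0, 0, 0, 0, 0, 0, -0.12, 0, 0, 0, 0, 0])

```text
time_s: 46.05
eef_pos: [490.1, 172.3, 118.8]
tool_rot: [-2.266, -2.175, 0.001]
wrist_force: [-3.0, 0.6, 0.6]
opening: 22.1
grip_force: 50.0
```

```bash
python3 face.py; python3 - <<'E'
from go import *
p,_,_=cur(); print(((p[:2]-FX[:2])@[np.cos(FX[2]),np.sin(FX[2])])+84.5)
legs((p[0],p[1],150,1.53),(*fw(-85,85),150,1.53))
E
```

```text
t 46.05 tcp [490.1 172.3 118.8] yaw 1.53 open 22.1 grip 50.0 F [-3.   0.6  0.6]
20 [(13.2, 59.8)]
35 [(13.2, 30.5)]
45 [(13.5, 30.5)]
55 [(13.5, 59.8)]
65 [(13.5, 59.8)]
95 [(13.2, 59.8)]
105 [(13.5, 30.5)]
-1.7055861948858109
[ 0.    0.   -0.26] az 0.0 -> [490.1 172.3 150. ]
[ 0.708  0.009 -0.   ] az -0.0 -> [494.7 257.1 150. ]
```

>>> carry_out(plan=[0, 0, -0.1, 0, 0, 0, 0, 0, 0, -0.26, 0, 0, 0, 0, 0, 0, -0.26, 0, 0, 0, 0, 0.2, 0, -0.26, 0, 0, 0, 0, 0.45, 0.009, -0.26, 0, 0, 0, 0, 0.708, 0.009, -0.26, 0, 0, 0, 0, 0.708, 0.009, -0.26, 0, 0, 0, 0, 0.708, 0.009, -0.26, 0, 0, 0, 0])

```text
time_s: 46.9
eef_pos: [494.3, 257.5, 150.1]
tool_rot: [-2.265, -2.177, -0.0]
wrist_force: [-0.4, -0.6, -1.1]
opening: 21.8
grip_force: 50.0
```

```bash
python3 - <<'E'
from fit import *; from go import *
say()
c,im=snap("wrist"); ov=im.copy()
p,_,_=cur(); 
for b in [box(-3,3,-5,5,0,36),box(-17,17,-17,17,36,40)]:
    q=topx(c,place(b,(p[0],p[1],-.04),z=p[2]-46.4)); cv2.polylines(ov,[cv2.convexHull(np.round(q).astype(np.int32))],True,(0,255,0),1)
sx,sy=fw(-85,85)
q=topx(c,place(np.array([[-22,-22,52],[22,-22,52],[22,22,52],[-22,22,52.]]),(sx,sy,-.04))); cv2.polylines(ov,[np.round(q).astype(np.int32)],True,(255,0,0),1)
a=np.round(q.mean(0)).astype(int); y0=max(0,a[1]-60);x0=max(0,a[0]-100)
cv2.imwrite("pics/w11.png",cv2.resize(ov[y0:y0+150,x0:x0+200],None,fx=4,fy=4,interpolation=cv2.INTER_CUBIC)[:,:,::-1])
x,y=fw(-85,85); legs((x,y,63,1.53))
E
```

```text
t 46.9 tcp [494.3 257.5 150.1] yaw 1.531 open 21.8 grip 50.0 F [-0.4 -0.6 -1.1]
[0.005 0.002 0.725] az 0.0 -> [494.7 257.1  63. ]
```

View pics/w11.png

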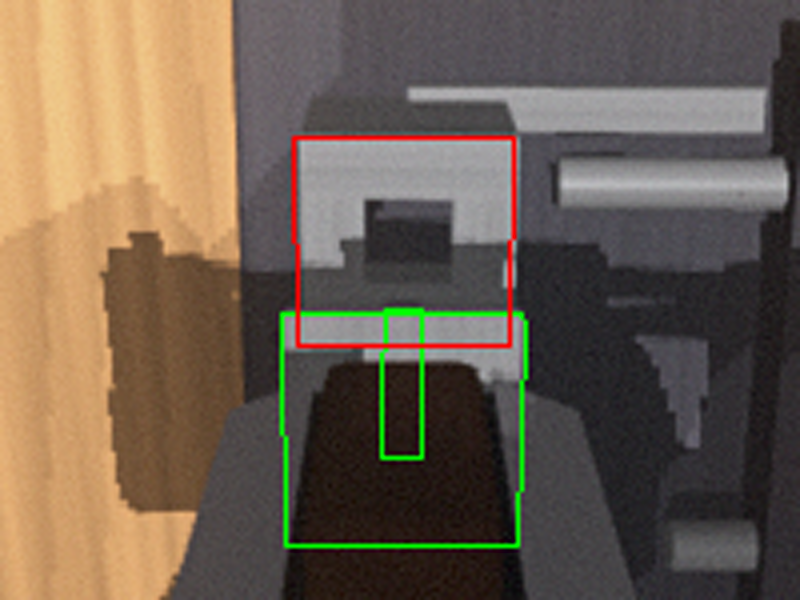

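The key is unshifted in the grip (flange outline matches at (282–523, 313)) and the holder outline matches at (296–515, 137). Lowering the key into the holder.

>>> carry_out(plan=[0, 0, 0.2, 0, 0, 0, 0, 0, 0, 0.3, 0, 0, 0, 0, 0, 0, 0.4, 0, 0, 0, 0, 0, 0, 0.5, 0, 0, 0, 0, 0, 0, 0.6, 0, 0, 0, 0, 0, 0, 0.68, 0, 0, 0, 0, 0, 0, 0.71, 0, 0, 0, 0, 0, 0, 0.72, 0, 0, 0, 0, 0, 0, 0.72, 0, 0, 0, 0])

```text
time_s: 47.85
eef_pos: [494.4, 257.3, 63.8]
tool_rot: [-2.266, -2.176, -0.0]
wrist_force: [-1.2, 0.1, -0.7]
opening: 21.6
grip_force: 50.0
```

>>> carry_out(plan=[0, 0, 0.005, 0, 0, 0, 0, 0, 0, 0.01, 0, 0, 0, 0, 0, 0, 0.01, 0, 0, 0, 0])

```text
time_s: 48.15
eef_pos: [494.5, 257.2, 62.7]
tool_rot: [2.266, 2.176, 0.001]
wrist_force: [0.1, -0.5, -1.1]
opening: 21.6
grip_force: 50.0
```

Release slowly, then lift clear.

>>> carry_out(plan=[0, 0, 0, 0, 0, 0, 0.3, 0, 0, 0, 0, 0, 0, 0.5, 0, 0, 0, 0, 0, 0, 0.7, 0, 0, 0, 0, 0, 0, 0.7, 0, 0, 0, 0, 0, 0, 0.7, 0, 0, 0, 0, 0, 0, 0.7, 0, 0, -0.2, 0, 0, 0, 0.7, 0, 0, -0.5, 0, 0, 0, 0.7, 0, 0, -0.9, 0, 0, 0, 0.7, 0, 0, -0.9, 0, 0, 0, 0.7, 0, 0, -0.9, 0, 0, 0, 0.7])

```text
time_s: 49.25
eef_pos: [494.9, 257.3, 171.5]
tool_rot: [2.266, 2.175, 0.003]
wrist_force: [-0.7, -0.2, -0.9]
opening: 65.7
grip_force: 0.0
```

>>> carry_out(plan=[0, 0, -0.4, 0, 0, 0, 0.7, 0, 0, -0.7, 0, 0, 0, 0.7, 0, 0, -0.7, 0, 0, 0, 0.7, 0, 0, -0.7, 0, 0, 0, 0.7])

```text
time_s: 49.65
eef_pos: [494.2, 256.9, 253.8]
tool_rot: [-2.266, -2.176, 0.001]
wrist_force: [-0.1, -0.3, -1.4]
opening: 65.9
grip_force: 0.0
```

```bash
python3 face.py; python3 - <<'E'
from fit import *; from go import *
c,im=snap("wrist"); ov=im.copy()
hx,hy=fw(-85,85)
for b in [box(-11,11,-11,11,56,106),box(-17,17,-17,17,52,56)]:
    q=topx(c,place(b,(hx,hy,-.04))); cv2.polylines(ov,[cv2.convexHull(np.round(q).astype(np.int32))],True,(0,255,0),1)
for y in (-75,0,75):
    q=topx(c,place(BLOCK[0],(*fw(65,y),-.04),10)); cv2.polylines(ov,[cv2.convexHull(np.round(q).astype(np.int32))],True,(0,255,0),1)
cv2.imwrite("pics/w12.png",ov[:,:,::-1])
E
```

```text
t 49.65 tcp [494.2 256.9 253.8] yaw 1.53 open 65.9 grip 0.0 F [-0.1 -0.3 -1.4]
20 [(13.2, 59.8)]
35 [(13.5, 30.8)]
45 [(13.5, 30.5)]
55 [(13.2, 59.8)]
65 [(13.8, 59.8)]
95 [(12.5, 59.8)]
105 [(13.5, 31.0)]
```

View pics/w12.png

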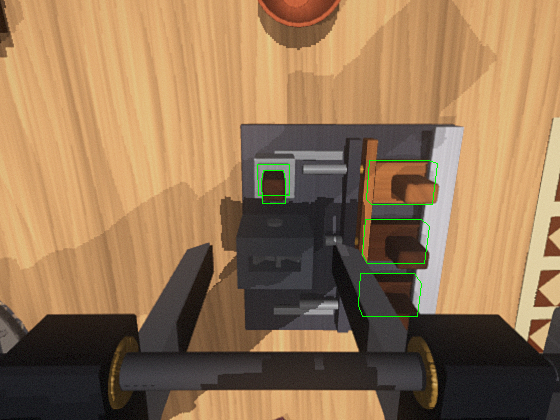

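The key hangs upright in its holder at (274,183). The blocks are home against the pressed jaw face, matching the outlines at (400,180), (395,240) and (390,295). Handing in.

```bash
python3 -c "
from h import *
print(workorder.finish_job())"
```

```text
the job is handed in; nothing more can be done
None
```

I locked up all three wooden blocks in the frame, with the jaw springs at roughly 4.6 mm compression (worked out from the wheel angle, not read directly), hung the key back in its holder and handed the job in; no verdict came back.

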